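# Tip up the tasting board and set it on its stand

## Task

Get the tasting board out of its tip-up tray by pressing down the end that lies over the trough, the left one, until it tips and stays standing slantwise in the trough by itself, then draw it out by the raised end. Lay it down flat on the bare table and let go, take it again across its width, and lay it level on the display stand, down on both cheeks between the two end lips and centred. Do not drop the board, and leave the red-lidded jar and the tub in the middle of the table where they stand.

Things in the scene. Friction and masses are not known exactly. Their poses are not given: they have to be found in the camera images.
- board_mid (a point): Centre of the loose dark wooden tasting board, 150 (its x) x 62 (its y) x 8 mm (its z), about 70 g, two fine pale lines on one face. It starts flat in the tray, top flush with the walls, 2 mm free each side, so it cannot be gripped there. Its centre lies 7 mm behind the ledge edge; 68 mm of it reach out over the trough. Light push: it turns about the edge and slips in once its end is down some 55 mm.
- tray: Fixed pale wooden tip-up tray, 175 (its x) x 78 (its y) x 96 mm high; origin at the centre of its underside on the table, z up, x along its length toward the trough end (pointing to the robot's left, within 25 degrees). Walls 6 mm. From x = -79 to +5 mm a solid ledge, 88 mm above the table, carries the board; beyond is the open trough.
- tray_edge (a point): Middle of the ledge's edge, 88 mm above the table, axes as the tray. The trough beyond is 66 mm wide, floor 8 mm above the table, far wall sloping from 78 mm past the edge at the top to 48 mm at the floor. Tipped, the board stands with its foot there and leans back over this edge at about 60 degrees from level, upper end toward the tray's -x, some 55 mm of it sticking out above the edge.
- stand: Fixed display stand: two pale wooden cheeks joined by low steel rods, 176 (its y) x 70 mm (its x), origin at the centre of its underside, z up. Cheek tops 60 mm above the table, 104 mm gap between them; end lips 6 mm higher, 162 mm apart. The board goes with its length along the stand's y, its centre over the origin and 64 mm above the table, either face up, either end first.
- jar_1_mid (a point): Middle of a loose glass jar with a red lid, 65 mm across, 86 mm high, the one standing in the open in front of the back row (another like it stands at the back); leave it alone.
- tub_1_mid (a point): Middle of a loose round tub with a foil lid, 72 mm across, 71 mm high, the one standing in the open beside that jar (another stands behind the scale); leave it alone.
There are look-alikes about, which are no part of the job. Of the things shaped like the part that bears board_mid, the dark wooden one is meant.

How it is judged:
By the outcome, as a careful person would: the job done as asked, in the order asked, and still so for the second after the job is handed in, with the robot touching nothing.
It also fails if it takes over 72 s, if anything falls off the work surface, if the arm or the gripper's body presses on something with over 40 N, if the wrist force passes 120 N, or if a joint passes its speed limit or range.

## Robot

A 6-joint arm with a two-finger parallel gripper is mounted at the origin on a cart in front of the work surface, level with it; the furniture and walls round the work are solid. World frame = base frame: x ahead of the robot, y to its left, z up, the work surface at z = 0. Lengths are in m, angles in degrees, forces in N, time in s.
With the tool pointing down it reaches from about 0.275 to 0.825 m from the base axis. Payload 4.9 kg.
Tool frame: the origin (TCP) lies midway between the tips of the shut fingers; the grasp point (between the pads) lies 19 mm behind it; z points along the fingers, y is the line along which they close (so a half turn about z gives the same grasp; the last joint's range is limited). The gripper opens to 85 mm and grips with 20 to 120 N. Pads are 22 mm wide; open, the fingers measure 114 mm over their backs; the gripper's body (76 mm by 85 mm) begins 54 mm behind the grasp point. The pads swing forward as they close: fully open they stand 13 mm farther back than shut.
Start: joints at [65.077, 18.69, -11.035, 60.275, 0, 82.311], TCP at [0.163, 0.525, 0.205] pointing down, gripper open.
Joint ranges: [-152.03, 152.03], [-55.5, 102.48], [-74.3, 77.21], [-110.64, 120.58], [-84.22, 78.4], [-180, 180]. Speed limits (degrees/s): [147.25, 147.25, 180, 180, 180, 180].

## Interface

Orientations are given as a 3x3 rotation matrix whose columns are the frame's x, y, z axes.
In Python, from bench import observe, get_image, calibration, finish_job gives the robot as it stands.
- The arm moves only by the tool servo_tool, never from a script. Its argument "commands" is a list of rows, each a list of 2 entries, a list of its own where there are three numbers: the shift along the world's x, y, z in m, then the turn, a rotation vector about the world's x, y, z in rad. In form: [[[x, y, z], [wx, wy, wz]], ...]. A call has 1 to 5 rows; each row is the pose to reach, as a shift and turn from the pose commanded when the call began; what a row does not reach only later rows make up. A row lasts 1/10 s, in which the tool goes at most 50 mm and 8.59 degrees, less where a joint would pass 70% of its speed; a pose out of reach is approached as far as the arm can. A call with a gripper value outside its range is refused whole. "gripper" is the opening, from 0 (shut) to 1 (fully open), set as the call begins (left out, the last holds). The fingers move at their own pace and stop on an object; the grip force is fixed at half the most. Time passes only in rows, so rows that repeat a pose let the fingers close. It gives the time, the measured TCP pose, the force, the opening and the grip force at its end, in the units of the state.
- observe(): the state, without advancing time (a new reading comes with each control period).
- get_image(name): name is "side" or "top" or "wrist"; returns the picture (400x640x3 uint8, red, green, blue); there is no depth.
- calibration(name): a dict with "K" (3x3 intrinsics, pixels), "eye" and "rotation" of the camera in the world. Camera axes: x right, y down, z forward; pixel columns grow to the right and rows downward; lengths in m; the calibration is good to about 2 mm. A picture is of the moment at which its call begins: read the wrist's pose just before it. calibration takes no time and is no camera call; for the wrist camera it gives the pose at the moment of the call.
- finish_job(): hands the job in; it is judged then, once.
The state is a dict: "t": time; "joint_pos": joint angles; "dq": joint speeds; "effort": joint torques, N m; "position": TCP position; "tcp_rot": TCP orientation; "contact_force": force on the tool from outside, world axes, zero at the start; "ft_torque": the same for the moment, N m; "finger_gap": finger opening in m; "gripper_force": force on a finger pad.
Only numpy, scipy, OpenCV 4.12 (cv2) and the standard library are available. Lean on these libraries where they do the work, as an engineer would, in place of code of your own. Each camera call takes 0.05 s, during which the arm holds its last target. There are 200 camera calls.

## Working session

There is one attempt and no reset: what is moved stays moved. The work goes in short steps, Python scripts to look and compute and a tool call to move; the robot and the scene stay as the last step left them, time stands still between calls to the robot, and variables do not carry over. Pictures are saved under pics/ and viewed, at most 10 in all, crops included, and the job is handed in when it is done.

Besides the shell and the picture viewer there is one more tool, called after ">>>" as name(argument=value, ...) on one line, values as JSON. servo_tool: Moves the arm, as the interface text tells. Its arguments: {"type":"object","properties":{"commands":{"type":"array"},"gripper":{"type":"number"}},"required":["commands"]}

```bash
mkdir -p pics; cat > h.py <<'E'
import numpy as np, cv2
from bench import *
def save(n,im): cv2.imwrite('pics/'+n,cv2.cvtColor(im,cv2.COLOR_RGB2BGR))
def ray(c,u,v):
    K=np.array(c['K']);R=np.array(c['rotation']);d=R@np.linalg.solve(K,[u,v,1.]);return np.array(c['eye']),d
def onz(c,u,v,z):
    e,d=ray(c,u,v);return e+d*(z-e[2])/d[2]
def proj(c,p):
    q=np.array(c['rotation']).T@(np.array(p)-c['eye']);q=np.array(c['K'])@q;return q[:2]/q[2]
E
python3 - <<'E'
from h import *
for n in('side','top'):
    save(n+'0.png',get_image(n)); c=calibration(n); print(n,c)
E
```

```text
side {'K': array([[383.92858784,   0.        , 316.81583313],
       [  0.        , 383.92858784, 197.81074232],
       [  0.        ,   0.        ,   1.        ]]), 'eye': array([ 0.05336193, -0.8407545 ,  0.55904621]), 'rotation': array([[ 0.83201485, -0.21431317,  0.51168462],
       [-0.55410963, -0.36547349,  0.74792489],
       [ 0.02671701, -0.905814  , -0.42283236]])}
top {'K': array([[500.97447195,   0.        , 324.45071049],
       [  0.        , 500.97447195, 190.14641288],
       [  0.        ,   0.        ,   1.        ]]), 'eye': array([ 0.45718928, -0.02886823,  1.20906202]), 'rotation': array([[-0.01260406, -0.99374409,  0.11096767],
       [-0.99966192,  0.01504696,  0.02120466],
       [-0.02274173, -0.11066289, -0.99359777]])}
```

View pics/top0.png

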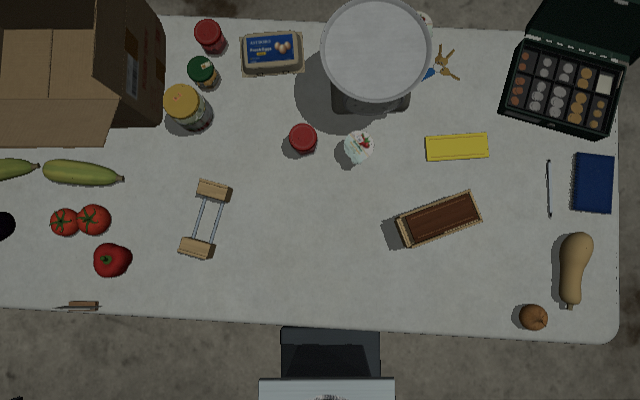

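View pics/side0.png

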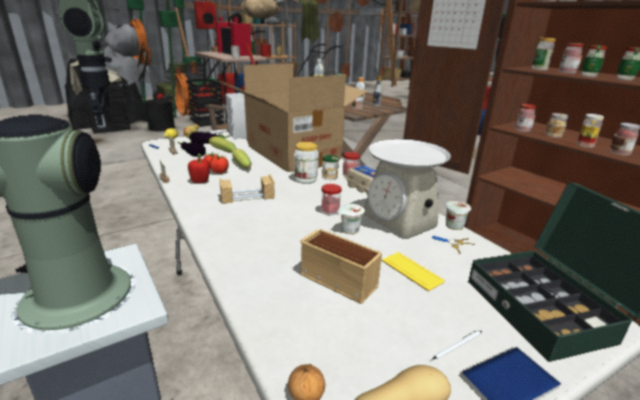

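```bash
python3 - <<'E'
from h import *
c=calibration('top'); im=get_image('top')
print('tcp px',proj(c,[.163,.525,.205]))
hsv=cv2.cvtColor(im,cv2.COLOR_RGB2HSV)
a=im[165:265,380:500]; print('jar/tub',onz(c,302,139,.086),onz(c,358,147,.071))
b=im[165:265,165:245]
save('crop.png',np.hstack([cv2.resize(a,None,fx=4.5,fy=4.5,interpolation=cv2.INTER_CUBIC)[:450],cv2.resize(b,(240,450),fx=3,fy=4.5,interpolation=cv2.INTER_CUBIC)]))
def rect(m,z,n,off):
    cs=cv2.findContours(m,0,2)[0]
    for k in sorted(cs,key=cv2.contourArea)[::-1][:n]:
        r=cv2.minAreaRect(k); bp=cv2.boxPoints(r)+off
        P=np.array([onz(c,u,v,z)[:2] for u,v in bp])
        e=P[1]-P[0],P[2]-P[1]
        print(cv2.contourArea(k),'c',P.mean(0).round(4),'len',[round(float(np.linalg.norm(x)),4) for x in e],'ang',[round(float(np.degrees(np.arctan2(x[1],x[0]))),1) for x in e], bp.round(1).tolist())
H,S,V=[hsv[...,i].astype(int) for i in range(3)]
for nm,(x0,x1,y0,y1) in dict(tray=(385,495,180,260),stand=(170,240,170,265)).items():
    h,s,v=[q[y0:y1,x0:x1] for q in(H,S,V)]
    wood=((s>70)&(h<30)).astype(np.uint8)
    rect(wood*((v>0)).astype(np.uint8),.096 if nm=='tray' else .063,2,(x0,y0))
    if nm=='tray':
        for t in (100,120): print('dark',t); rect((wood*(v<t)).astype(np.uint8),.096,1,(x0,y0))
E
```

```text
tcp px [ 54.07676114 401.35966978]
jar/tub [0.70095071 0.0449138  0.086     ] [ 0.68317564 -0.08318155  0.071     ]
2759.5 c [ 0.5132 -0.2541] len [0.185, 0.0772] ang [-70.0, -161.8] [[392.3, 217.6], [470.0, 188.0], [482.5, 220.9], [404.8, 250.4]]
dark 100
2410.5 c [ 0.5125 -0.2535] len [0.1844, 0.0743] ang [-70.9, -162.7] [[392.5, 217.7], [470.3, 189.6], [481.9, 221.4], [404.0, 249.5]]
dark 120
2714.5 c [ 0.5132 -0.2539] len [0.1847, 0.0772] ang [-70.0, -161.7] [[392.3, 217.6], [469.8, 188.1], [482.3, 220.9], [404.8, 250.4]]
524.5 c [0.4571 0.2906] len [0.038, 0.083] ang [-14.7, -106.0] [[176.7, 251.1], [181.2, 234.9], [215.7, 244.5], [211.2, 260.7]]
481.0 c [0.5896 0.2512] len [0.036, 0.0819] ang [-15.2, -106.8] [[195.1, 192.6], [199.4, 177.7], [232.9, 187.3], [228.7, 202.2]]
```

View pics/crop.png

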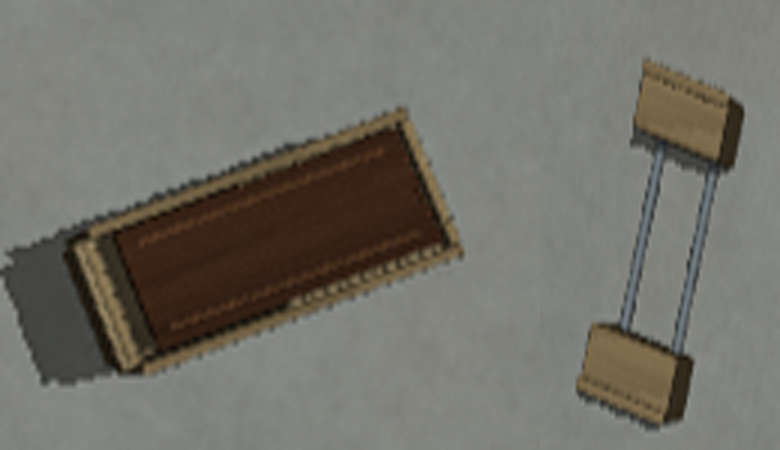

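The crop confirms it: the dark board with two pale lines lies in the tray, with the trough at the left end (crop ~(120,290)). The yellow slab (456,147), the blue book (593,183) and the knife (80,305) are the look-alikes. The stand is at (205,218), the jar at (302,139) and the tub at (358,147).

```bash
python3 - <<'E'
from h import *
c=calibration('top'); A=lambda x,y:(x/4.5+380,y/4.5+165)
P=lambda uv,z:onz(c,*uv,z)[:2]
tr,br,tl,bl=[P(A(*q),.096) for q in((405,108),(460,253),(80,237),(142,373))]
ax=(tl-tr)+(bl-br); print('len',np.linalg.norm(ax)/2,'w',np.linalg.norm(tr-br),np.linalg.norm(tl-bl)); 
for e in(tl-tr,bl-br,tr-br): print(np.degrees(np.arctan2(e[1],e[0])))
ax/=np.linalg.norm(ax); print('az',np.degrees(np.arctan2(ax[1],ax[0])),'centre by right end',(tr+br)/2+ax*.0875,'by mean',(tr+br+tl+bl)/4)
S=[P(q,.066) for q in((200,178.3),(230,186.8),(177.7,252.8),(206.7,259.4))]
d=(S[0]+S[1]-S[2]-S[3])/2; print('stand',np.mean(S,0),'len',np.linalg.norm(d),np.degrees(np.arctan2(d[1],d[0])))
o=observe(); print(o['position'],o['tcp_rot'],o['finger_gap'])
E
```

```text
len 0.16999484332254575 w 0.0756455235610914 0.07260507766600743
110.79929623584175
109.76568533842689
18.17020094208965
az 110.29183468670304 centre by right end [ 0.51288244 -0.25831518] by mean [ 0.51375034 -0.26066245]
stand [0.52235565 0.27352732] len 0.1753603353436038 -16.632114786332167
[0.16273437 0.52488903 0.20486944] [[-9.55107172e-01  2.96259936e-01 -5.82937184e-04]
 [ 2.96260443e-01  9.55106430e-01 -1.20713380e-03]
 [ 1.99141671e-04 -1.32564337e-03 -9.99999102e-01]] 0.0854428100742051
```

>>> servo_tool(commands=[[[0.017,-0.037,0.004],[0,0,-0.046]],[[0.034,-0.074,0.008],[0,0,-0.092]],[[0.05,-0.111,0.012],[0,0,-0.138]],[[0.067,-0.148,0.016],[0,0,-0.184]],[[0.084,-0.185,0.02],[0,0,-0.231]]], gripper=0)

```text
t: 0.65
position: [0.2471, 0.3388, 0.2254]
tcp_rot: [[-0.861, 0.508, -0.0], [0.508, 0.861, -0.0], [-0.0, -0.0, -1.0]]
contact_force: [1.4, -0.3, 1.0]
finger_gap: 0.0123
gripper_force: 0.0
```

>>> servo_tool(commands=[[[0.017,-0.037,0],[0,0,-0.046]],[[0.034,-0.074,0],[0,0,-0.092]],[[0.05,-0.111,0],[0,0,-0.138]],[[0.067,-0.148,0],[0,0,-0.184]],[[0.084,-0.185,0],[0,0,-0.231]]])

```text
t: 1.15
position: [0.3312, 0.1538, 0.2255]
tcp_rot: [[-0.722, 0.692, 0.0], [0.692, 0.722, 0.0], [-0.0, 0.0, -1.0]]
contact_force: [0.5, 0.1, -0.6]
finger_gap: 0.0003
gripper_force: 0.0
```

>>> servo_tool(commands=[[[0.017,-0.037,0],[0,0,-0.046]],[[0.034,-0.074,0],[0,0,-0.092]],[[0.05,-0.111,0],[0,0,-0.138]],[[0.067,-0.148,0],[0,0,-0.184]],[[0.084,-0.185,0],[0,0,-0.231]]])

```text
t: 1.65
position: [0.4152, -0.0314, 0.2254]
tcp_rot: [[-0.543, 0.839, 0.0], [0.839, 0.543, 0.0], [0.0, 0.0, -1.0]]
contact_force: [0.2, 0.8, 0.0]
finger_gap: -0.0001
gripper_force: 0.0
```

>>> servo_tool(commands=[[[0.017,-0.037,0],[0,0,-0.046]],[[0.034,-0.074,0],[0,0,-0.092]],[[0.05,-0.111,0],[0,0,-0.138]],[[0.067,-0.148,0],[0,0,-0.184]],[[0.084,-0.185,0],[0,0,-0.231]]])

```text
t: 2.15
position: [0.4992, -0.2163, 0.2252]
tcp_rot: [[-0.337, 0.942, -0.0], [0.942, 0.337, 0.0], [0.0, -0.0, -1.0]]
contact_force: [0.5, 0.8, 1.1]
finger_gap: 0.0002
gripper_force: 0.0
```

```bash
python3 - <<'E'
from h import *
c=calibration('wrist'); im=get_image('wrist'); save('w1.png',im); np.save('w1.npy',c,allow_pickle=True); print(c)
E
```

```text
{'K': array([[330.75222778,   0.        , 323.68208543],
       [  0.        , 330.75222778, 192.62451889],
       [  0.        ,   0.        ,   1.        ]]), 'eye': array([ 0.47683281, -0.15179225,  0.39443233]), 'rotation': array([[ 9.41903477e-01,  3.22857201e-01,  9.26340504e-02],
       [ 3.35883224e-01, -9.05821990e-01, -2.58203372e-01],
       [ 5.47141812e-04,  2.74316878e-01, -9.61639200e-01]])}
```

View pics/w1.png

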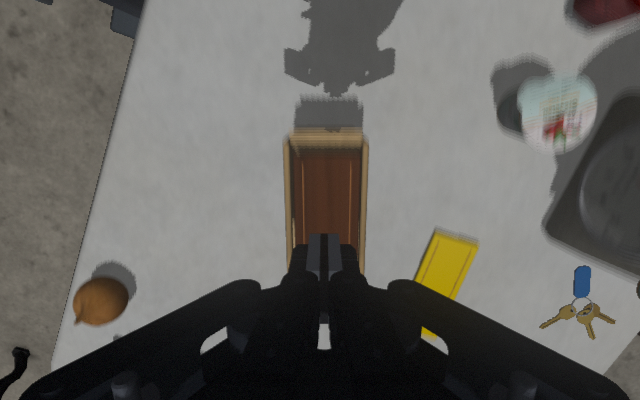

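```bash
python3 - <<'E'
from h import *
c=np.load('w1.npy',allow_pickle=True).item(); im=cv2.imread('pics/w1.png')
print(im[120:165:2,326].tolist())
for u,v in((326,127),(326,135),(326,141),(326,147),(326,152),(285,180),(367,180),(287,230),(366,230)):
    p=onz(c,u,v,.096)[:2]; d=p-[.513,-.257]; a=np.radians(109.8); print(u,v,p.round(4),'tray xy',round(d@[np.cos(a),np.sin(a)],4),round(d@[-np.sin(a),np.cos(a)],4))
E
```

```text
[[81, 82, 82], [83, 83, 83], [76, 79, 80], [73, 76, 77], [68, 76, 82], [73, 91, 101], [71, 96, 112], [81, 111, 129], [90, 124, 147], [85, 117, 139], [73, 102, 121], [72, 101, 121], [67, 91, 106], [54, 72, 85], [44, 54, 65], [39, 49, 59], [39, 49, 61], [36, 48, 63], [37, 49, 65], [33, 45, 65], [36, 46, 71], [34, 47, 70], [36, 48, 71]]
326 127 [ 0.4872 -0.1742] tray xy 0.0867 -0.0038
326 135 [ 0.4895 -0.1808] tray xy 0.0797 -0.0037
326 141 [ 0.4913 -0.1858] tray xy 0.0743 -0.0037
326 147 [ 0.4932 -0.1909] tray xy 0.0689 -0.0037
326 152 [ 0.4947 -0.1951] tray xy 0.0644 -0.0037
285 180 [ 0.4677 -0.2325] tray xy 0.0384 0.0344
367 180 [ 0.5394 -0.2069] tray xy 0.0382 -0.0418
287 230 [ 0.4847 -0.2794] tray xy -0.0115 0.0342
366 230 [ 0.5569 -0.2536] tray xy -0.0117 -0.0424
```

>>> servo_tool(commands=[[[0.001,0.005,-0.04],[0,0,0]],[[0.001,0.005,-0.08],[0,0,0]],[[0.001,0.005,-0.11],[0,0,0]],[[0.001,0.005,-0.125],[0,0,0]],[[0.001,0.005,-0.13],[0,0,0]]])

```text
t: 2.7
position: [0.4982, -0.2086, 0.0932]
tcp_rot: [[-0.339, 0.941, -0.004], [0.941, 0.339, 0.002], [0.003, -0.003, -1.0]]
contact_force: [-1.3, 0.3, 0.7]
finger_gap: 0.0002
gripper_force: 0.0
```

>>> servo_tool(commands=[[[0,0,-0.004],[0,0,0]],[[0,0,-0.008],[0,0,0]],[[0,0,-0.012],[0,0,0]],[[0,0,-0.016],[0,0,0]],[[0,0,-0.02],[0,0,0]]])

```text
t: 3.2
position: [0.5003, -0.2098, 0.0757]
tcp_rot: [[-0.339, 0.941, 0.001], [0.941, 0.339, -0.0], [-0.001, 0.001, -1.0]]
contact_force: [0.0, -0.6, -0.1]
finger_gap: 0.0004
gripper_force: 0.0
```

>>> servo_tool(commands=[[[0,0,-0.004],[0,0,0]],[[0,0,-0.008],[0,0,0]],[[0,0,-0.012],[0,0,0]],[[0,0,-0.016],[0,0,0]],[[0,0,-0.02],[0,0,0]]])

```text
t: 3.7
position: [0.4999, -0.2097, 0.0551]
tcp_rot: [[-0.339, 0.941, -0.0], [0.941, 0.339, -0.0], [-0.0, -0.0, -1.0]]
contact_force: [0.5, -0.3, -1.3]
finger_gap: -0.0001
gripper_force: 0.0
```

```bash
python3 - <<'E'
from h import *
save('s1.png',np.hstack([cv2.resize(get_image('side')[190:330,250:430],None,fx=2.2,fy=2.2,interpolation=2),cv2.resize(get_image('top')[165:265,360:500],None,fx=2.8,fy=3.08,interpolation=2)]))
E
```

```text
(no output)
```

View pics/s1.png

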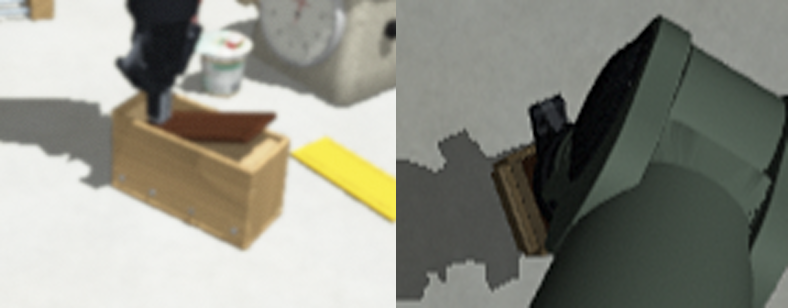

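Side picture: the board's right end is rising out of the tray (crop ~(265,120)) with the finger in the trough; it isn't down far enough yet.

>>> servo_tool(commands=[[[0,0,-0.003],[0,0,0]],[[0,0,-0.006],[0,0,0]],[[0,0,-0.009],[0,0,0]],[[0,0,-0.012],[0,0,0]],[[0,0,-0.015],[0,0,0]]])

```text
t: 4.3
position: [0.4999, -0.2097, 0.0402]
tcp_rot: [[-0.339, 0.941, -0.0], [0.941, 0.339, 0.0], [0.0, -0.0, -1.0]]
contact_force: [0.5, -0.5, -0.3]
finger_gap: 0.0001
gripper_force: 0.0
```

>>> servo_tool(commands=[[[0,0,-0.001],[0,0,0]],[[0,0,-0.002],[0,0,0]],[[0,0,-0.003],[0,0,0]],[[0,0,-0.003],[0,0,0]],[[0,0,-0.003],[0,0,0]]])

```text
t: 4.8
position: [0.5, -0.2097, 0.0375]
tcp_rot: [[-0.339, 0.941, 0.0], [0.941, 0.339, -0.0], [-0.0, 0.0, -1.0]]
contact_force: [0.5, 0.1, -0.2]
finger_gap: -0.0
gripper_force: 0.0
```

```bash
python3 - <<'E'
from h import *
save('s2.png',cv2.resize(get_image('side')[170:330,250:430],None,fx=2.5,fy=2.5,interpolation=2))
E
```

```text
(no output)
```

View pics/s2.png

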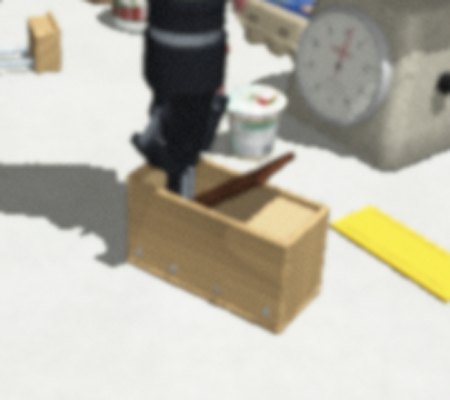

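```bash
python3 - <<'E'
from h import *
c=calibration('side'); a=np.radians(109.8); X=np.array([np.cos(a),np.sin(a),0]);Y=np.array([-X[1],X[0],0]); O=np.array([.5166,-.2557,0])
for u,v in((367.2,232),):
    e,d=ray(c,u,v)
    for y in(-.031,0,.031):
        t=(y-(e-O)@Y)/(d@Y); p=e+t*d-O; x,z=p@X,p[2]; print(y,'tray x z',x,z,'ang',np.degrees(np.arctan2(z-.092,.005-x)),np.hypot(z-.092,.005-x))
E
```

```text
-0.031 tray x z -0.05351156228675659 0.1348754904960135 ang 36.23282576244782 0.0725390281607821
0 tray x z -0.06936222773280129 0.1546479127693236 ang 40.113117498330496 0.09723426293101513
0.031 tray x z -0.08521289317884587 0.1744203350426337 ang 42.41545805966274 0.1221944259131236
```

```bash
python3 - <<'E'
from h import *
c=calibration('side'); a=np.radians(109.8); X=np.array([np.cos(a),np.sin(a),0]);Y=np.array([-X[1],X[0],0]); O=np.array([.5166,-.2557,0]);Z=np.array([0,0,1])
f=lambda x,y,z:((proj(c,O+x*X+y*Y+z*Z)-[250,170])*2.5).round(0)
print('rim corners',[f(x,y,.096) for x in(-.0875,.0875) for y in(-.039,.039)])
for th in(40,50,55,60):
  t=np.radians(th)
  for s in(-.055,-.082): print(th,s,[f(.005+s*np.cos(t),y,.088-s*np.sin(t)) for y in(-.031,.031)])
E
python3 -c "
import cv2;i=cv2.imread('pics/s2.png');cv2.imwrite('pics/s2b.png',cv2.resize(i[120:260,110:340],None,fx=3,fy=3,interpolation=2))"
```

```text
rim corners [array([327., 202.]), array([283., 242.]), array([169., 140.]), array([119., 173.])]
40 -0.055 [array([276., 160.]), array([239., 189.])]
40 -0.082 [array([298., 151.]), array([261., 180.])]
50 -0.055 [array([270., 151.]), array([232., 180.])]
50 -0.082 [array([289., 137.]), array([251., 165.])]
55 -0.055 [array([267., 147.]), array([229., 175.])]
55 -0.082 [array([284., 131.]), array([246., 159.])]
60 -0.055 [array([263., 143.]), array([225., 171.])]
60 -0.082 [array([278., 125.]), array([240., 152.])]
```

View pics/s2b.png

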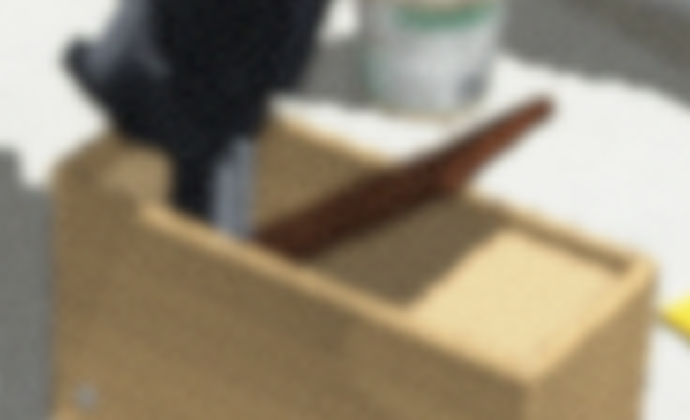

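Crop: the raised end is at (550,105) and the tilt is about 42°, so it hasn't slipped yet. I'll measure the raised end by mask while pressing further.

```bash
cat >> h.py <<'E'
def brown(show=False):
    im=get_image('side'); x0,y0=300,200
    h=cv2.cvtColor(im,cv2.COLOR_RGB2HSV)[y0:280,x0:400].astype(int)
    m=((h[...,0]<14)|(h[...,0]>170))&(h[...,1]>110)&(h[...,2]<130)
    m=m.astype(np.uint8); n,l,s,_=cv2.connectedComponentsWithStats(m)
    k=1+np.argmax(s[1:,4]); ys,xs=np.nonzero(l==k)
    i=np.argmin(ys-.3*xs); r=cv2.minAreaRect(np.c_[xs,ys].astype(np.float32))
    print('area',len(xs),'bbox',xs.min()+x0,xs.max()+x0,ys.min()+y0,ys.max()+y0,'tip',xs[i]+x0,ys[i]+y0,'box',(cv2.boxPoints(r)+[x0,y0]).round(0).tolist(),'wrist',observe()['position'])
E
python3 -c "
from h import *
brown()"
```

```text
area 168 bbox 329 365 233 251 tip 365 233 box [[328.0, 248.0], [364.0, 232.0], [367.0, 237.0], [331.0, 254.0]] wrist [ 0.50004058 -0.20970604  0.03759305]
```

>>> servo_tool(commands=[[[0,0,-0.001],[0,0,0]],[[0,0,-0.002],[0,0,0]],[[0,0,-0.003],[0,0,0]],[[0,0,-0.004],[0,0,0]],[[0,0,-0.004],[0,0,0]]])

```text
t: 5.4
position: [0.4998, -0.2096, 0.0333]
tcp_rot: [[-0.339, 0.941, -0.0], [0.941, 0.339, 0.0], [0.0, -0.0, -1.0]]
contact_force: [0.2, 0.4, -0.4]
finger_gap: 0.0001
gripper_force: 0.0
```

```bash
python3 -c "
from h import *
brown()"
```

```text
area 120 bbox 330 364 231 251 tip 364 231 box [[330.0, 249.0], [364.0, 230.0], [366.0, 234.0], [332.0, 253.0]] wrist [ 0.49987946 -0.20962393  0.033377  ]
```

>>> servo_tool(commands=[[[0.0005,-0.0012,-0.001],[0,0,0]],[[0.001,-0.0024,-0.002],[0,0,0]],[[0.0015,-0.0036,-0.003],[0,0,0]],[[0.002,-0.005,-0.004],[0,0,0]],[[0.002,-0.0056,-0.005],[0,0,0]]])

```text
t: 5.95
position: [0.5021, -0.2155, 0.0284]
tcp_rot: [[-0.339, 0.941, 0.0], [0.941, 0.339, -0.0], [-0.0, 0.0, -1.0]]
contact_force: [-0.3, 0.1, 0.3]
finger_gap: -0.0002
gripper_force: 0.0
```

```bash
python3 -c "
from h import *
brown()"
```

```text
area 140 bbox 331 355 227 251 tip 355 227 box [[330.0, 249.0], [353.0, 225.0], [358.0, 230.0], [334.0, 253.0]] wrist [ 0.50191357 -0.21546049  0.02822238]
```

The raised-end corner now matches the tipped pose (60°, 55 mm sticking out). I'll raise the finger and check that it stays.

>>> servo_tool(commands=[[[0,0,0.005],[0,0,0]],[[0,0,0.015],[0,0,0]],[[0,0,0.03],[0,0,0]],[[0,0,0.055],[0,0,0]],[[-0.002,0.005,0.095],[0,0,0]]])

```text
t: 6.5
position: [0.4988, -0.2099, 0.1235]
tcp_rot: [[-0.339, 0.941, -0.003], [0.941, 0.339, 0.001], [0.002, -0.002, -1.0]]
contact_force: [0.6, 0.4, 0.3]
finger_gap: -0.0003
gripper_force: 0.0
```

>>> servo_tool(commands=[[[-0.01,0.03,0.04],[0,0,0]],[[-0.025,0.07,0.06],[0,0,0]],[[-0.04,0.11,0.08],[0,0,0]],[[-0.055,0.15,0.09],[0,0,0]],[[-0.055,0.15,0.09],[0,0,0]]], gripper=1)

```text
t: 7.0
position: [0.4437, -0.0567, 0.2161]
tcp_rot: [[-0.344, 0.939, 0.002], [0.939, 0.344, 0.001], [-0.0, 0.002, -1.0]]
contact_force: [0.1, -0.6, 0.6]
finger_gap: 0.0722
gripper_force: 0.0
```

```bash
python3 - <<'E'
from h import *
brown()
c=calibration('wrist'); np.save('w2.npy',c,allow_pickle=True); im=get_image('wrist'); save('w2.png',im); 
c2=calibration('top'); im2=get_image('top')
a=im[0:400:,120:520]; b=cv2.resize(im2[170:260,380:490],None,fx=3.6,fy=4.444,interpolation=2)
save('w2v.png',np.hstack([a,b])); save('t2.png',im2)
E
```

```text
area 135 bbox 331 355 227 251 tip 355 227 box [[331.0, 250.0], [351.0, 224.0], [355.0, 227.0], [336.0, 254.0]] wrist [ 0.44478127 -0.05865101  0.21541565]
```

View pics/w2v.png

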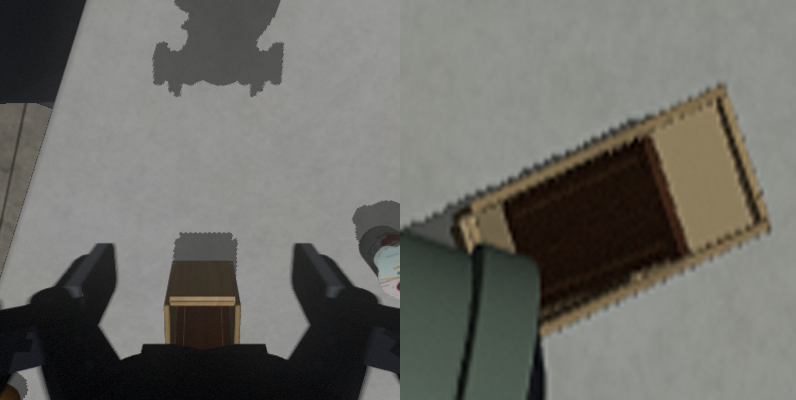

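Picture: the board stands slantwise by itself, its upper end running from (648,138) to (685,253) in the right half. The gripper is clear and open.

```bash
python3 - <<'E'
from h import *
c=calibration('top'); a=np.radians(109.8); X=np.array([np.cos(a),np.sin(a)]);Y=np.array([-X[1],X[0]]); O=np.array([.5166,-.2557])
P=[onz(c,380+(x-400)/3.6,170+y/4.444,.138)[:2] for x,y in((648,138),(685,253))]
for p in P: print(p,(p-O)@X,(p-O)@Y)
d=P[0]-P[1]; print(np.linalg.norm(d),np.degrees(np.arctan2(d[1],d[0])))
R0=np.array([[0,0,0]]*3)
# tool target: z=-(n), n=sin60 X+cos60 Z ; y axis = along +-Y
X3=np.r_[X,0];Y3=np.r_[Y,0];Z3=np.array([0,0,1.]);th=np.radians(60)
bx=np.cos(th)*X3-np.sin(th)*Z3   # board down direction
n=np.sin(th)*X3+np.cos(th)*Z3
edge=np.r_[O,0]+.005*X3+.088*Z3
for s in(.040,.043): 
  m=edge-bx*s+n*.004; print('s',s,'boardmid at grip',m.round(4),'n',n.round(4))
  for k in(.012,.10): print(' TCP',k,(m-n*k).round(4),(m+n*k).round(4))
import json
from scipy.spatial.transform import Rotation as Rt
o=observe();print(o['joint_pos'],o['position'])
R=np.array(o['tcp_rot']); yt=-Y3; zt=-n; T=np.c_[np.cross(yt,zt),yt,zt]; print(T.round(3)); print('rotvec',Rt.from_matrix(T@R.T).as_rotvec())
E
```

```text
[ 0.54936451 -0.27135789] -0.025830790350913457 -0.025523579035804
[ 0.49397279 -0.29083946] -0.02539734817827042 0.03319257717612857
0.05871775602337929 19.377050718826595
s 0.04 boardmid at grip [ 0.5205 -0.2666  0.1246] n [-0.2934  0.8148  0.5   ]
 TCP 0.012 [ 0.524  -0.2763  0.1186] [ 0.517  -0.2568  0.1306]
 TCP 0.1 [ 0.5498 -0.348   0.0746] [ 0.4912 -0.1851  0.1746]
s 0.043 boardmid at grip [ 0.521  -0.268   0.1272] n [-0.2934  0.8148  0.5   ]
 TCP 0.012 [ 0.5245 -0.2777  0.1212] [ 0.5175 -0.2582  0.1332]
 TCP 0.1 [ 0.5504 -0.3494  0.0772] [ 0.4917 -0.1865  0.1772]
[-1.71415975e+01  7.55619518e+00 -2.42740041e+01  5.80620065e+01
 -2.09540409e-02  5.30020586e+01] [ 0.44546513 -0.06050179  0.21424343]
[[-0.169  0.941  0.293]
 [ 0.47   0.339 -0.815]
 [-0.866 -0.    -0.5  ]]
rotvec [-0.98416816 -0.35363265 -0.0015632 ]
```

>>> servo_tool(commands=[[[0.003,-0.006,0],[-0.098,-0.035,0]],[[0.006,-0.012,0],[-0.197,-0.071,0]],[[0.009,-0.018,0],[-0.295,-0.106,0]],[[0.012,-0.024,0],[-0.394,-0.141,0]],[[0.015,-0.03,0],[-0.492,-0.177,0]]], gripper=1)

```text
t: 7.65
position: [0.4607, -0.0916, 0.2139]
tcp_rot: [[-0.291, 0.941, 0.17], [0.814, 0.337, -0.474], [-0.503, 0.001, -0.864]]
contact_force: [-0.7, -0.1, -0.1]
finger_gap: 0.085
gripper_force: 0.0
```

>>> servo_tool(commands=[[[0.006,-0.019,-0.005],[-0.098,-0.035,0]],[[0.012,-0.038,-0.012],[-0.197,-0.071,0]],[[0.018,-0.058,-0.02],[-0.295,-0.106,0]],[[0.024,-0.077,-0.028],[-0.394,-0.141,0]],[[0.03,-0.097,-0.037],[-0.492,-0.177,-0.001]]])

```text
t: 8.15
position: [0.4902, -0.1866, 0.1771]
tcp_rot: [[-0.171, 0.941, 0.29], [0.478, 0.337, -0.811], [-0.862, -0.0, -0.508]]
contact_force: [1.0, -0.7, -0.0]
finger_gap: 0.0854
gripper_force: 0.0
```

```bash
python3 - <<'E'
from h import *
import time
brown()
o=observe(); print(o['joint_pos'],o['position'],np.array(o['tcp_rot']).round(3),o['finger_gap'])
c=calibration('wrist'); im=get_image('wrist'); save('w3.png',im); np.save('w3.npy',c,allow_pickle=True)
o=observe();print(o['position'])
E
```

```text
area 135 bbox 331 355 227 251 tip 355 227 box [[330.0, 249.0], [353.0, 225.0], [358.0, 230.0], [334.0, 253.0]] wrist [ 0.48980281 -0.18728995  0.17392632]
[  0.95006059  15.96168793 -54.81253306  -9.52268415 -54.74513646
  56.20907977] [ 0.48980281 -0.18728995  0.17392632] [[-0.169  0.942  0.291]
 [ 0.477  0.337 -0.812]
 [-0.862  0.002 -0.506]] 0.08526901489861155
[ 0.48810697 -0.18639616  0.17335198]
```

View pics/w3.png

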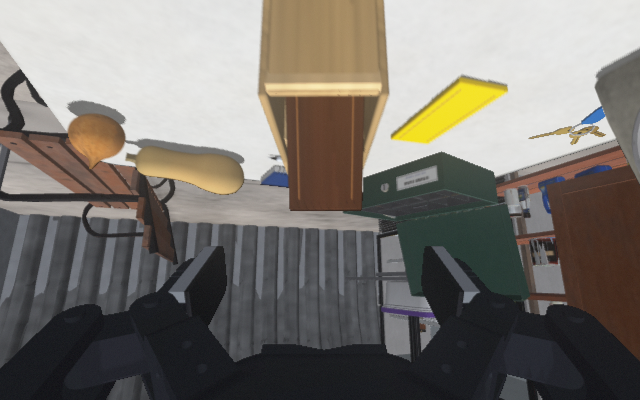

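```bash
python3 - <<'E'
from h import *
c=np.load('w3.npy',allow_pickle=True).item(); 
o=observe(); R=np.array(o['tcp_rot']);t=np.array(o['position'])
e,d1=ray(c,290,210);_,d2=ray(c,363,210)
k=.062/np.linalg.norm(d1-d2); m=e+k*(d1+d2)/2; print('end mid',m,'in tool',R.T@(m-t),'cam z dist',k)
# side-camera-free check with assumed plane: tool z of board plane
O=np.array([.513,-.257,0]);a=np.radians(109.8);X=np.array([np.cos(a),np.sin(a),0]);n=np.sin(np.pi/3)*X+np.array([0,0,.5])
ed=O+.005*X+np.array([0,0,.088])+8e-3*n
for dd in(d1,d2,(d1+d2)/2):
    p=e+dd*((ed-e)@n)/(dd@n); print(p, 'tool',R.T@(p-t))
print('edge in tool',R.T@(ed-8e-3*n-t))
E
```

```text
end mid [ 0.52498816 -0.27728614  0.14404571] in tool [-0.02504547  0.00427549  0.0991691 ] cam z dist 0.2809128509951936
[ 0.49472656 -0.28334734  0.14487605] tool [-0.02334779 -0.02626428  0.09496998]
[ 0.55213945 -0.26277682  0.14503802] tool [-0.02369704  0.03472112  0.09470342]
[ 0.52343871 -0.27306003  0.14495705] tool [-0.02352245  0.00423449  0.09483667]
edge in tool [3.75188238e-02 5.38214078e-05 1.03721934e-01]
```

The board's end is centred between the fingers, with corners at (290,210) and (363,210). I'll go in to grip.

>>> servo_tool(commands=[[[0.01,-0.02,-0.007],[0,0,0]],[[0.018,-0.042,-0.02],[0,0,0]],[[0.026,-0.064,-0.034],[0,0,0]],[[0.033,-0.084,-0.046],[0,0,0]],[[0.036,-0.092,-0.051],[0,0,0]]])

```text
t: 8.75
position: [0.5261, -0.2793, 0.1252]
tcp_rot: [[-0.173, 0.942, 0.288], [0.483, 0.336, -0.809], [-0.858, -0.001, -0.513]]
contact_force: [0.4, -0.0, -0.4]
finger_gap: 0.0853
gripper_force: 0.0
```

>>> servo_tool(commands=[[[0,0,0],[0,0,0]],[[0,0,0],[0,0,0]],[[0,0,0],[0,0,0]],[[0,0,0],[0,0,0]],[[0,0,0],[0,0,0]]], gripper=0)

```text
t: 9.25
position: [0.5262, -0.2767, 0.1266]
tcp_rot: [[-0.173, 0.941, 0.292], [0.481, 0.339, -0.809], [-0.86, 0.0, -0.511]]
contact_force: [0.0, 0.6, 0.2]
finger_gap: 0.012
gripper_force: 0.0
```

>>> servo_tool(commands=[[[0,0,0],[0,0,0]],[[0,0,0],[0,0,0]],[[0,0,0],[0,0,0]]])

```text
t: 9.55
position: [0.5259, -0.2771, 0.1261]
tcp_rot: [[-0.173, 0.941, 0.291], [0.481, 0.339, -0.809], [-0.86, -0.0, -0.511]]
contact_force: [0.1, 0.6, -0.6]
finger_gap: 0.0003
gripper_force: 0.0
```

```bash
python3 - <<'E'
from h import *
brown()
o=observe(); print(o['joint_pos'],o['position'],np.array(o['tcp_rot']).round(3),o['finger_gap'],o['gripper_force'],o['contact_force'])
E
```

```text
area 138 bbox 332 355 227 251 tip 355 227 box [[330.0, 249.0], [353.0, 225.0], [358.0, 230.0], [334.0, 253.0]] wrist [ 0.52585292 -0.27710049  0.12610854]
[-11.27345356  25.33686785 -56.39679859 -32.70270383 -47.42149501
  40.27515614] [ 0.52585292 -0.27710049  0.12610854] [[-0.173  0.941  0.291]
 [ 0.481  0.339 -0.809]
 [-0.86  -0.    -0.511]] -9.917658979658679e-05 0.0 [0.25602756 0.07268612 0.29956466]
```

```bash
python3 - <<'E'
from h import *
c=np.load('w1.npy',allow_pickle=True).item()
T=np.array([.4992,-.2163,.2252])
for k in(0,.019,.03,.04): print(k,proj(c,T+[0,0,k]))
c=calibration('wrist');o=observe();R=np.array(o['tcp_rot']);t=np.array(o['position'])
for k in(0,.02,.03): print('now',k,proj(c,t-R[:,2]*k))
im=get_image('wrist'); s=get_image('side')[170:330,250:450]
save('w4.png',np.hstack([im[100:400,170:470],cv2.resize(s,(375,300),interpolation=2)]))
cc=calibration('side'); print('side tcp',(proj(cc,t)-[250,170])*1.875+[300,0],(proj(cc,t-R[:,2]*.05)-[250,170])*1.875+[300,0])
E
```

```text
0 [322.42094141 227.675136  ]
0.019 [322.30081604 242.16251495]
0.03 [322.21812365 252.13539546]
0.04 [322.1323328  262.48195815]
now 0 [322.84598294 228.62295875]
now 0.02 [322.7212153  244.24184297]
now 0.03 [322.64692117 253.54226271]
side tcp [484.15733902 124.35256886] [454.95740721  94.15967747]
```

View pics/w4.png

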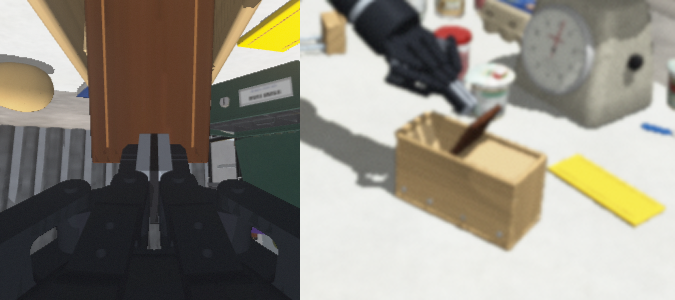

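```bash
python3 - <<'E'
from h import *
c=calibration('wrist');o=observe();R=np.array(o['tcp_rot']);t=np.array(o['position'])
im=cv2.imread('pics/w4.png')
for y in (110,120,125,130,150,158,162): 
    r=im[y,60:240].astype(int); print(y,''.join('B' if (p[2]>p[0]*1.6 and p[2]>50 and p[2]<150) else '.' for p in r))
print('col150',[im[y,120].tolist() for y in range(150,172,3)])
e,a=ray(c,262,200);_,b=ray(c,382,200)
for v,l,r in((260,262,382),):
    _,a=ray(c,l,v);_,b=ray(c,r,v);k=.062/np.linalg.norm(a-b);p=e+k*(a+b)/2;print('end in tool',R.T@(p-t),'world',p,k)
E
```

```text
110 ..............................BBBBBBBBBBBBBBBB.BBBBBBBBBBBBBBBBBBBBBBBBBBBBBBBBBBBBBBBBBBBBBBBBBBBBBBBBBBBBBBBBBBBBBBBBBBBBBBBBBBBBBB.BBBBBBBBBBBBBBBB..............................
120 ...............................BBBBBBBBBBBBBBB.BBBBBBBBBBBBBBBBBBBBBBBBBBBBBBBBBBBBBBBBBBBBBBBBBBBBBBBBBBBBBBBBBBBBBBBBBBBBBBBBBBBBBB.BBBBBBBBBBBBBBBB..............................
125 ...............................BBBBBBBBBBBBBBB..BBBBBBBBBBBBBBBBBBBBBBBBBBBBBBBBBBBBBBBBBBBBBBBBBBBBBBBBBBBBBBBBBBBBBBBBBBBBBBBBBBBB..BBBBBBBBBBBBBBBB..............................
130 ...............................BBBBBBBBBBBBBBBB.BBBBBBBBBBBBBBBBBBBBBBBBBBBBBBBBBBBBBBBBBBBBBBBBBBBBBBBBBBBBBBBBBBBBBBBBBBBBBBBBBBBBB.BBBBBBBBBBBBBBBB..............................
150 ................................BBBBBBBBBBBBBBBBBBBBBBBBBBBBBB................................................................BBBBBBBBBBBBBBBBBBBBBBB...............................
158 .................................BBBBBBBBBBBBBBBBBBBBBBBBBBBB...................................................................BBBBBBBBBBBBBBBBBBBBB...............................
162 .................................BBBBBBBBBBBBBBBBBBBBBBBBBBB....................................................................BBBBBBBBBBBBBBBBBBB.................................
col150 [[41, 56, 88], [39, 55, 86], [40, 57, 88], [45, 50, 67], [38, 39, 47], [37, 34, 34], [37, 35, 34], [37, 33, 33]]
end in tool [-0.01212103 -0.00044133 -0.01288077] world [ 0.5237932  -0.27273595  0.14311057] 0.1708886510220762
```

The wrist view shows the tips just short of the board's face, at about (330,235). The board hasn't moved. I'll open, go about 15 mm deeper, and close again.

>>> servo_tool(commands=[[[0,0,0],[0,0,0]],[[0,0,0],[0,0,0]],[[0,0,0],[0,0,0]],[[0,0,0],[0,0,0]],[[0,0,0],[0,0,0]]], gripper=1)

```text
t: 10.2
position: [0.5259, -0.2772, 0.1261]
tcp_rot: [[-0.173, 0.941, 0.291], [0.481, 0.339, -0.809], [-0.86, -0.0, -0.511]]
contact_force: [0.0, -0.4, -0.8]
finger_gap: 0.0724
gripper_force: 0.0
```

>>> servo_tool(commands=[[[0,0,0],[0,0,0]],[[0.001,-0.003,-0.003],[0,0,0]],[[0.002,-0.006,-0.006],[0,0,0]],[[0.003,-0.009,-0.009],[0,0,0]],[[0.0035,-0.01,-0.011],[0,0,0]]])

```text
t: 10.7
position: [0.5293, -0.2877, 0.1147]
tcp_rot: [[-0.173, 0.941, 0.29], [0.481, 0.338, -0.809], [-0.86, -0.0, -0.511]]
contact_force: [-0.2, -0.1, 1.0]
finger_gap: 0.0853
gripper_force: 0.0
```

>>> servo_tool(commands=[[[0,0,0],[0,0,0]],[[0,0,0],[0,0,0]],[[0,0,0],[0,0,0]],[[0,0,0],[0,0,0]],[[0,0,0],[0,0,0]]], gripper=0)

```text
t: 11.2
position: [0.5295, -0.287, 0.1153]
tcp_rot: [[-0.173, 0.941, 0.292], [0.481, 0.339, -0.809], [-0.86, 0.0, -0.511]]
contact_force: [-0.3, 0.9, 1.3]
finger_gap: 0.0118
gripper_force: 0.9
```

```bash
python3 - <<'E'
from h import *
brown()
o=observe(); print(o['position'],o['finger_gap'],o['gripper_force'],o['contact_force'])
E
```

```text
area 135 bbox 332 355 228 251 tip 355 228 box [[331.0, 250.0], [351.0, 225.0], [356.0, 229.0], [336.0, 254.0]] wrist [ 0.52956752 -0.2870605   0.11531218]
[ 0.52956752 -0.2870605   0.11531218] 0.004791822480391116 0.38111857924377546 [-0.11339564  0.64573878  0.42715411]
```

Touching the face only now; 16 mm more should bring the pads beside the board.

>>> servo_tool(commands=[[[0,0,0],[0,0,0]],[[0,0,0],[0,0,0]],[[0,0,0],[0,0,0]],[[0,0,0],[0,0,0]],[[0,0,0],[0,0,0]]], gripper=1)

```text
t: 11.75
position: [0.5294, -0.2872, 0.1151]
tcp_rot: [[-0.173, 0.941, 0.291], [0.481, 0.339, -0.809], [-0.86, -0.0, -0.511]]
contact_force: [-0.7, 0.1, -0.2]
finger_gap: 0.0762
gripper_force: 0.0
```

>>> servo_tool(commands=[[[0,0,0],[0,0,0]],[[0.001,-0.003,-0.002],[0,0,0]],[[0.0025,-0.007,-0.0045],[0,0,0]],[[0.004,-0.011,-0.007],[0,0,0]],[[0.0047,-0.013,-0.008],[0,0,0]]])

```text
t: 12.25
position: [0.5341, -0.3007, 0.1067]
tcp_rot: [[-0.173, 0.941, 0.29], [0.481, 0.338, -0.809], [-0.86, -0.0, -0.511]]
contact_force: [0.8, 0.1, -0.6]
finger_gap: 0.0855
gripper_force: 0.0
```

>>> servo_tool(commands=[[[0,0,0],[0,0,0]],[[0,0,0],[0,0,0]],[[0,0,0],[0,0,0]],[[0,0,0],[0,0,0]],[[0,0,0],[0,0,0]]], gripper=0)

```text
t: 12.75
position: [0.5337, -0.3002, 0.1072]
tcp_rot: [[-0.173, 0.941, 0.291], [0.48, 0.338, -0.809], [-0.86, -0.001, -0.511]]
contact_force: [-2.8, 1.0, 2.0]
finger_gap: 0.0602
gripper_force: 63.9
```

```bash
python3 - <<'E'
from h import *
brown()
o=observe(); print(o['position'],o['finger_gap'],o['gripper_force'],o['contact_force'])
im=get_image('wrist'); save('w5.png',im)
for v in range(150,290,10):
    r=im[v,200:460].astype(int); m=(r[:,0]>r[:,2]*1.6)&(r[:,0]>50)&(r[:,0]<150); print(v,''.join('B' if x else '.' for x in m[::2]))
E
```

```text
area 85 bbox 343 355 227 243 tip 355 227 box [[340.0, 240.0], [352.0, 225.0], [356.0, 228.0], [344.0, 244.0]] wrist [ 0.53368089 -0.30018918  0.10720147]
[ 0.53368089 -0.30018918  0.10720147] 0.0604447446694993 63.97643566131592 [-2.79120207  1.30921409  1.6483129 ]
150 ................B...B..BBBBBBBBBB.BBBBBBBBBBBBBBBBBBBBBBBBBBBBBBBBBBBBBBBBBBBBBBBBBBBBBBB.BBBBBBBBBBBBBBBBBBBBBBBBBBBBBBB.........
160 ......B..........B..B..BBBBBBBBBB.BBBBBBBBBBBBBBBBBBBBBBBBBBBBBBBBBBBBBBBBBBBBBBBBBBBBBBB.BBBBBBBBBBBBBBBBBBB......BB.............
170 ..................B....BBBBBBBBBB..BBBBBBBBBBBBBBBBBBBBBBBBBBBBBBBBBBBBBBBBBBBBBBBBBBBBBB.BBBBBBBBBB..BBB...B.BB..................
180 BBBB.......B.BBB.....B..BBBBBBBBBB.BBBBBBBBBBBBBBBBBBBBBBBBBBBBBBBBBBBBBBBBBBBBBBBBBBBBBB.BBBBBBBBBBB..BBBB.......................
190 BBBBBBB..........B.B.BB.BBBBBBBBBB.BBBBBBBBBBBBBBBBBBBBBBBBBBBBBBBBBBBBBBBBBBBBBBBBBBBBB.BBBBBBBBBBB.BB...........................
200 .BBBBBBBB...............BBBBBBBBBB.BBBBBBBBBBBBBBBBBBBBBBBBBBBBBBBBBBBBBBBBBBBBBBBBBBBBB.BBBBBBBBBB...............................
210 .......B...........
[... 356 characters left out ...]
.........................
240 ..........................BBBBBBBBB.BBBBBBBBBBBBBBBBBBBBBBBBBBBBBBBBBBBBBBBBBBBBBBBBBBBB.BBBBBBBBBB...............................
250 ...........................BBBBBBBBB.BBBBBBBBBBBBBBBBBBBBBBBBBBBBBBBBBBBBBBBBBBBBBBBBBBB.BBBBBBBBB................................
260 ...........................BBBBBBBBB.BBBBBBBBBBBBBBBBBBBBBBBBBBBBBBBBBBBBBBBBBBBBBBBBBBB.BBBBBBBBB................................
270 ...........................BBBBBBBBB.BBBBBBBBBBBBBBBBBBBBBBBBBBBBBBBBBBBBBBBBBBBBBBBBBBBBBBBBBBBB.................................
280 ............................BBBBBBBBBBBBBBBBBBBBBBBBBBBBBBBBBBBBBBBBBBBBBBBBBBBBBBBBBBB.BBBBBBBBB.................................
```

Gripped: gap 60 mm at 64 N. Next I'll draw it out along the board's own axis.

>>> servo_tool(commands=[[[0.001,-0.003,0.005],[0,0,0]],[[0.003,-0.008,0.014],[0,0,0]],[[0.005,-0.014,0.025],[0,0,0]],[[0.008,-0.021,0.037],[0,0,0]],[[0.01,-0.029,0.052],[0,0,0]]])

```text
t: 13.35
position: [0.5441, -0.3289, 0.159]
tcp_rot: [[-0.175, 0.94, 0.292], [0.482, 0.34, -0.807], [-0.859, -0.001, -0.513]]
contact_force: [-2.4, 2.9, -1.7]
finger_gap: 0.0601
gripper_force: 64.1
```

>>> servo_tool(commands=[[[0.002,-0.007,0.012],[0,0,0]],[[0.005,-0.014,0.025],[0,0,0]],[[0.007,-0.021,0.037],[0,0,0]],[[0.01,-0.028,0.05],[0,0,0]],[[0.012,-0.034,0.06],[0,0,0]]])

```text
t: 13.85
position: [0.5569, -0.3645, 0.2216]
tcp_rot: [[-0.17, 0.941, 0.292], [0.479, 0.338, -0.81], [-0.861, 0.002, -0.509]]
contact_force: [-0.3, -0.1, -0.9]
finger_gap: 0.0599
gripper_force: 64.8
```

>>> servo_tool(commands=[[[0,0,0.02],[0,0,0]],[[0,0,0.04],[0,0,0]],[[0,0,0.06],[0,0,0]],[[0,0,0.08],[0,0,0]],[[0,0,0.08],[0,0,0]]])

```text
t: 14.35
position: [0.5577, -0.3644, 0.3041]
tcp_rot: [[-0.167, 0.941, 0.294], [0.478, 0.338, -0.811], [-0.862, 0.005, -0.506]]
contact_force: [0.4, 0.3, -0.2]
finger_gap: 0.0601
gripper_force: 64.8
```

```bash
python3 - <<'E'
from h import *
from scipy.spatial.transform import Rotation as Rt
o=observe(); R=np.array(o['tcp_rot']); print(o['position'],o['finger_gap'],o['gripper_force'],o['contact_force'],o['joint_pos'])
im=get_image('wrist')
for v in range(0,300,20):
    r=im[v,180:480].astype(int); m=(r[:,0]>r[:,2]*1.6)&(r[:,0]>50)&(r[:,0]<150); print(v,''.join('B' if x else '.' for x in m[::3]))
x=np.array([-.339,.941,0]); zt=np.array([0,0,-1.]); yt=np.array([.941,.339,0]); T=np.c_[np.cross(yt,zt),yt,zt]; print(Rt.from_matrix(T@R.T).as_rotvec())
E
```

```text
[ 0.55772682 -0.36437712  0.3040571 ] 0.06006389563295163 64.8254656791687 [ 0.38347723  0.28333352 -0.17731012] [-20.91399367   7.81178608 -42.62009411  -8.51598847 -40.71839383
  30.703068  ]
0 B..................BBBBBBB.BBBBBBBBBBBBBBBBBBBBBBBBBBBBBBBBBBBBBBBB.BBBBBBB.........................
20 .....B..............BBBBBBB.BBBBBBBBBBBBBBBBBBBBBBBBBBBBBBBBBBBBBBB.BBBBBBB.........................
40 ....................BBBBBBB.BBBBBBBBBBBBBBBBBBBBBBBBBBBBBBBBBBBBBBB.BBBBBBB.........................
60 .....................BBBBBB.BBBBBBBBBBBBBBBBBBBBBBBBBBBBBBBBBBBBBBB.BBBBBBB.........................
80 .....................BBBBBBBBBBBBBBBBBBBBBBBBBBBBBBBBBBBBBBBBBBBBBB.BBBBBB..........................
100 .....................BBBBBBB.BBBBBBBBBBBBBBBBBBBBBBBBBBBBBBBBBBBBB.BBBBBBB..........................
120 ......................BBBBBB.BBBBBBBBBBBBBBBBBBBBBBBBBBBBBBBBBBBBB.BBBBBBB..........................
140 ......................BBBBBBB.BBBBBBBBBBBBBBBBBBBBBBBBBBBBBBBBBBBB.BBBBBBB..........................
160 .......................BBBBBB.BBBBBBBBBBBBBBBBBBBBBBBBBBBBBBBBBBBB.BBBBBBB..........................
180 .......................BBBBBB.BBBBBBBBBBBBBBBBBBBBBBBBBBBBBBBBBBBB.BBBBBB...........................
200 ........................BBBBBBBBBBBBBBBBBBBBBBBBBBBBBBBBBBBBBBBBBBBBBBBBB...........................
220 ........................BBBBBB.BBBBBBBBBBBBBBBBBBBBBBBBBBBBBBBBBBBBBBBBBB.......BB..................
240 ........................BBBBBB.BBBBBBBBBBBBBBBBBBBBBBBBBBBBBBBBBB.BBBBBB............................
260 .........................BBBBBBBBBBBBBBBBBBBBBBBBBBBBBBBBBBBBBBBB.BBBBBB............................
280 .........................BBBBBB.BBBBBBBBBBBBBBBBBBBBBBBBBBBBBBBBB.BBBBB.............................
[0.97688419 0.35644049 0.00362051]
```

```bash
cat >> h.py <<'E'
def boardtool():
    o=observe(); R=np.array(o['tcp_rot']);t=np.array(o['position']); c=calibration('wrist'); im=get_image('wrist').astype(int)
    m=((im[...,0]>im[...,2]*1.6)&(im[...,0]>50)&(im[...,0]<150)).astype(np.uint8); m=cv2.morphologyEx(m,cv2.MORPH_CLOSE,np.ones((1,9)));m=cv2.morphologyEx(m,cv2.MORPH_OPEN,np.ones((9,41)))
    vs=[];L=[];Rr=[]
    for v in range(0,300,4):
        x=np.nonzero(m[v,200:450])[0]
        if len(x)>100: vs.append(v);L.append(x[0]+200);Rr.append(x[-1]+201)
    vs=np.array(vs); 
    def fit(y):
        y=np.array(y,float); g=np.ones(len(y),bool)
        for _ in range(4): p=np.polyfit(vs[g],y[g],1); g=abs(np.polyval(p,vs)-y)<2
        return p,g.sum()
    pl,a=fit(L);pr,b=fit(Rr); P=[]
    for v in(vs[0],150,270):
        e,d1=ray(c,np.polyval(pl,v),v);_,d2=ray(c,np.polyval(pr,v),v)
        k=.062/np.linalg.norm(d1-d2); P.append(R.T@(e+k*(d1+d2)/2-t))
    P=np.array(P); d=P[0]-P[-1]; w=R@d
    print('rows',vs[0],vs[-1],a,b,'pts in tool',P.round(4).tolist(),'slope z/x deg',np.degrees(np.arctan2(d[2],d[0])),'yaw',np.degrees(np.arctan2(d[1],d[0])),'world elev',np.degrees(np.arcsin(w[2]/np.linalg.norm(w))),'az',np.degrees(np.arctan2(w[1],w[0])))
E
python3 -c "
from h import *
boardtool()"
```

```text
rows 0 296 75 75 pts in tool [[0.103, -0.0002, -0.0311], [0.0481, 0.0003, -0.034], [-0.0045, 0.0008, -0.0369]] slope z/x deg 3.1104617977473734 yaw -0.5338398813330885 world elev -62.552619785833144 az 110.6048109796334
```

>>> servo_tool(commands=[[[-0.009,0.033,0],[0.1,0.036,0]],[[-0.018,0.066,0],[0.2,0.072,0]],[[-0.027,0.099,-0.008],[0.3,0.108,0]],[[-0.036,0.132,-0.016],[0.4,0.145,0]],[[-0.045,0.165,-0.025],[0.502,0.182,0]]])

```text
t: 14.95
position: [0.5103, -0.1965, 0.2731]
tcp_rot: [[-0.299, 0.941, 0.159], [0.827, 0.339, -0.448], [-0.475, -0.002, -0.88]]
contact_force: [0.4, -1.4, -2.1]
finger_gap: 0.0602
gripper_force: 65.2
```

>>> servo_tool(commands=[[[-0.009,0.033,-0.01],[0.1,0.036,0]],[[-0.018,0.066,-0.025],[0.2,0.072,0]],[[-0.027,0.099,-0.04],[0.3,0.108,0]],[[-0.036,0.132,-0.06],[0.4,0.145,0]],[[-0.045,0.165,-0.08],[0.502,0.182,0]]])

```text
t: 15.45
position: [0.4656, -0.032, 0.1926]
tcp_rot: [[-0.34, 0.94, -0.016], [0.94, 0.34, 0.035], [0.038, -0.003, -0.999]]
contact_force: [0.6, 0.4, -2.0]
finger_gap: 0.06
gripper_force: 65.2
```

>>> servo_tool(commands=[[[0,0,-0.04],[0,0,0]],[[0,0,-0.08],[0,0,0]],[[0,0,-0.1],[0,0,0]],[[0,0,-0.11],[0,0,0]],[[0,0,-0.11],[0,0,0]]])

```text
t: 15.95
position: [0.4645, -0.033, 0.0822]
tcp_rot: [[-0.339, 0.94, -0.017], [0.94, 0.34, 0.031], [0.035, -0.006, -0.999]]
contact_force: [0.5, -0.3, -0.3]
finger_gap: 0.0605
gripper_force: 65.1
```

```bash
python3 - <<'E'
from h import *
o=observe();print(o['position'],np.array(o['tcp_rot']).round(3).tolist(),o['finger_gap'],o['gripper_force'],o['contact_force'])
boardtool()
E
```

```text
[ 0.46452882 -0.03297377  0.08224426] [[-0.339, 0.94, -0.017], [0.94, 0.34, 0.031], [0.035, -0.006, -0.999]] 0.06049744044734991 65.1420271396637 [ 0.45588411 -0.26271164 -0.34298374]
rows 0 296 60 36 pts in tool [[0.1078, 0.0042, -0.0142], [0.0444, 0.0033, -0.0112], [-0.0214, 0.0024, -0.0081]] slope z/x deg -2.6808528106483744 yaw 0.7731677920999692 world elev 4.700795577545031 az 109.06862814422364
```

```bash
python3 - <<'E'
from h import *
im=get_image('wrist').astype(int)
for v in(20,140,260):
    print(v,[(u,*im[v,u]) for u in range(200,450,6)])
s=get_image('side'); print(observe()['position'])
E
```

```text
20 [(200, np.int64(206), np.int64(208), np.int64(204)), (206, np.int64(208), np.int64(209), np.int64(206)), (212, np.int64(208), np.int64(208), np.int64(207)), (218, np.int64(206), np.int64(207), np.int64(204)), (224, np.int64(205), np.int64(204), np.int64(203)), (230, np.int64(203), np.int64(205), np.int64(202)), (236, np.int64(204), np.int64(205), np.int64(201)), (242, np.int64(64), np.int64(51), np.int64(45)), (248, np.int64(59), np.int64(46), np.int64(39)), (254, np.int64(57), np.int64(43), np.int64(36)), (260, np.int64(103), np.int64(73), np.int64(48)), (266, np.int64(55), np.int64(41), np.int64(34)), (272, np.int64(54), np.int64(38), np.int64(31)), (278, np.int64(57), np.int64(39), np.int64(31)), (284, np.int64(55), np.int64(37), np.int64(29)), (290, np.int64(56), np.int64(36), np.int64(27)), (296, np.int64(55), np.int64(34), np.int64(22)), (302, np.int64(57), np.int64(35), np.int64(24)), (308, np.int64(57), np.int64(34), np.int64(23)), (314, np.int64(56), np.int64(33), np.int64(24)), (320, np.int64(56), np.int64(35), np.int64(21)), (326, np.int64(50), np.int64(31), np.int64(18
[... 4534 characters left out ...]
, np.int64(31)), (374, np.int64(87), np.int64(61), np.int64(41)), (380, np.int64(60), np.int64(43), np.int64(35)), (386, np.int64(60), np.int64(44), np.int64(37)), (392, np.int64(60), np.int64(44), np.int64(37)), (398, np.int64(39), np.int64(36), np.int64(35)), (404, np.int64(41), np.int64(38), np.int64(37)), (410, np.int64(73), np.int64(74), np.int64(78)), (416, np.int64(73), np.int64(75), np.int64(79)), (422, np.int64(52), np.int64(52), np.int64(53)), (428, np.int64(50), np.int64(50), np.int64(50)), (434, np.int64(206), np.int64(206), np.int64(202)), (440, np.int64(204), np.int64(203), np.int64(199)), (446, np.int64(204), np.int64(205), np.int64(201))]
[ 0.46700952 -0.03348684  0.08498033]
```

```bash
sed -i 's/m=((im\[\.\.\.,0\]>im\[\.\.\.,2\]\*1.6).*astype(np.uint8); m=cv2.morph/m=((im[...,0]>im[...,2]+11)\&(im[...,0]<150)).astype(np.uint8); m=cv2.morph/' h.py; python3 - <<'E'
from h import *
boardtool();boardtool();print(observe()['position'],observe()['contact_force'])
E
```

```text
rows 0 296 75 75 pts in tool [[0.1028, -0.0001, -0.0335], [0.0481, 0.0004, -0.036], [-0.0046, 0.001, -0.0384]] slope z/x deg 2.5977989760402793 yaw -0.5890277939647836 world elev -0.746451813725793 az 110.46347241634587
rows 0 296 75 75 pts in tool [[0.1029, -0.0002, -0.0335], [0.0482, 0.0004, -0.036], [-0.0046, 0.001, -0.0384]] slope z/x deg 2.6264038634370133 yaw -0.6058821492971126 world elev -0.7972120141176491 az 110.48237303218184
[ 0.46721051 -0.03350195  0.08528553] [-0.15794382 -0.33202414 -1.14832375]
```

>>> servo_tool(commands=[[[0,0,-0.03],[0,0,0]],[[0,0,-0.06],[0,0,0]],[[0,0,-0.08],[0,0,0]],[[0,0,-0.09],[0,0,0]],[[0,0,-0.093],[0,0,0]]])

```text
t: 16.7
position: [0.4661, -0.0332, -0.0091]
tcp_rot: [[-0.34, 0.94, -0.014], [0.94, 0.34, 0.031], [0.033, -0.002, -0.999]]
contact_force: [-0.7, -0.1, -1.3]
finger_gap: 0.0604
gripper_force: 65.2
```

>>> servo_tool(commands=[[[0,0,-0.002],[0,0,0]],[[0,0,-0.004],[0,0,0]],[[0,0,-0.006],[0,0,0]],[[0,0,-0.007],[0,0,0]],[[0,0,-0.008],[0,0,0]]])

```text
t: 17.2
position: [0.4663, -0.0333, -0.0166]
tcp_rot: [[-0.34, 0.94, -0.013], [0.94, 0.34, 0.03], [0.033, -0.002, -0.999]]
contact_force: [-0.5, -0.5, -0.7]
finger_gap: 0.0601
gripper_force: 65.2
```

```bash
python3 - <<'E'
from h import *
boardtool();print(observe()['position'],observe()['contact_force'])
E
```

```text
rows 0 296 75 75 pts in tool [[0.1028, -0.0001, -0.0337], [0.0482, 0.0004, -0.0362], [-0.0044, 0.0009, -0.0386]] slope z/x deg 2.6551347856824745 yaw -0.5756430046844616 world elev -0.7654858323777712 az 110.45025890684147
[ 0.46613284 -0.03322528 -0.01683421] [-1.03712426  1.00043679 -0.05718134]
```

>>> servo_tool(commands=[[[0,0,-0.0015],[0,0,0]],[[0,0,-0.003],[0,0,0]],[[0,0,-0.0045],[0,0,0]],[[0,0,-0.006],[0,0,0]],[[0,0,-0.007],[0,0,0]]])

```text
t: 17.75
position: [0.466, -0.0332, -0.0241]
tcp_rot: [[-0.34, 0.94, -0.014], [0.94, 0.34, 0.031], [0.033, -0.002, -0.999]]
contact_force: [0.7, 0.3, -1.7]
finger_gap: 0.0603
gripper_force: 65.2
```

>>> servo_tool(commands=[[[0,0,-0.0007],[0,0,0]],[[0,0,-0.0014],[0,0,0]],[[0,0,-0.002],[0,0,0]]])

```text
t: 18.05
position: [0.4661, -0.0332, -0.0259]
tcp_rot: [[-0.34, 0.94, -0.013], [0.94, 0.34, 0.031], [0.033, -0.002, -0.999]]
contact_force: [-0.0, -1.1, -1.1]
finger_gap: 0.0603
gripper_force: 65.2
```

>>> servo_tool(commands=[[[0,0,-0.0007],[0,0,0]],[[0,0,-0.0014],[0,0,0]],[[0,0,-0.002],[0,0,0]]])

```text
t: 18.35
position: [0.4661, -0.0332, -0.0279]
tcp_rot: [[-0.34, 0.94, -0.013], [0.94, 0.34, 0.031], [0.033, -0.002, -0.999]]
contact_force: [-0.7, -0.2, -0.9]
finger_gap: 0.06
gripper_force: 65.2
```

>>> servo_tool(commands=[[[0,0,-0.0005],[0,0,0]],[[0,0,-0.001],[0,0,0]],[[0,0,-0.001],[0,0,0]]])

```text
t: 18.65
position: [0.466, -0.0332, -0.0289]
tcp_rot: [[-0.34, 0.94, -0.013], [0.94, 0.34, 0.031], [0.033, -0.002, -0.999]]
contact_force: [0.0, -0.3, 0.1]
finger_gap: 0.0603
gripper_force: 65.2
```

>>> servo_tool(commands=[[[0,0,-0.0005],[0,0,0]],[[0,0,-0.001],[0,0,0]],[[0,0,-0.001],[0,0,0]]])

```text
t: 18.95
position: [0.466, -0.0332, -0.0299]
tcp_rot: [[-0.34, 0.94, -0.013], [0.94, 0.34, 0.031], [0.033, -0.002, -0.999]]
contact_force: [-0.5, -0.2, -1.1]
finger_gap: 0.0603
gripper_force: 65.2
```

>>> servo_tool(commands=[[[0,0,-0.0005],[0,0,0]],[[0,0,-0.001],[0,0,0]],[[0,0,-0.001],[0,0,0]]])

```text
t: 19.25
position: [0.4661, -0.0332, -0.0305]
tcp_rot: [[-0.34, 0.94, -0.013], [0.94, 0.34, 0.031], [0.033, -0.002, -0.999]]
contact_force: [-1.3, -0.2, 4.6]
finger_gap: 0.0603
gripper_force: 67.8
```

```bash
python3 - <<'E'
from h import *
boardtool();o=observe();print(o['position'],o['contact_force'],o['ft_torque'])
E
```

```text
rows 0 296 75 75 pts in tool [[0.1026, -0.0002, -0.0344], [0.0483, 0.0003, -0.0366], [-0.0044, 0.0009, -0.0387]] slope z/x deg 2.2950787481043715 yaw -0.618275872712989 world elev -0.3920725284362014 az 110.49553964416313
[ 0.46612216 -0.0332013  -0.03054781] [-1.38114293 -0.08350671  3.64567653] [-0.01476775  0.17970245  0.04184637]
```

>>> servo_tool(commands=[[[0,0,-0.0004],[0,0,0]],[[0,0,-0.0004],[0,0,0]],[[0,0,-0.0004],[0,0,0]],[[0,0,-0.0004],[0,0,0]],[[0,0,-0.0004],[0,0,0]]], gripper=1)

```text
t: 19.8
position: [0.4661, -0.0332, -0.0313]
tcp_rot: [[-0.34, 0.94, -0.013], [0.94, 0.34, 0.031], [0.033, -0.002, -0.999]]
contact_force: [-0.6, -0.4, 0.2]
finger_gap: 0.0853
gripper_force: 0.0
```

>>> servo_tool(commands=[[[0,0,0],[0,0,0]],[[0,0,0.01],[0,0,0]],[[0,0,0.035],[0,0,0]],[[0,0,0.075],[0,0,0]],[[0,0,0.12],[0.03,0.014,0]]])

```text
t: 20.3
position: [0.4642, -0.0321, 0.0899]
tcp_rot: [[-0.34, 0.94, -0.03], [0.938, 0.341, 0.062], [0.069, -0.007, -0.998]]
contact_force: [0.5, -0.3, 0.0]
finger_gap: 0.0853
gripper_force: 0.0
```

>>> servo_tool(commands=[[[0,0,0],[0,0,0]],[[0,0,0],[0,0,0]]])

```text
t: 20.5
position: [0.4674, -0.0337, 0.0904]
tcp_rot: [[-0.339, 0.94, -0.024], [0.939, 0.34, 0.059], [0.064, -0.002, -0.998]]
contact_force: [0.2, 0.2, -0.5]
finger_gap: 0.0853
gripper_force: 0.0
```

```bash
cat >> h.py <<'E'
def flat(z=.008,rows=(0,330)):
    c=calibration('wrist'); im=get_image('wrist').astype(int)
    m=((im[...,0]>im[...,2]+11)&(im[...,0]<150)).astype(np.uint8); m[:,:150]=0;m[:,500:]=0;m[rows[1]:]=0
    m=cv2.morphologyEx(cv2.morphologyEx(m,cv2.MORPH_CLOSE,np.ones((5,5))),cv2.MORPH_OPEN,np.ones((15,15)))
    k=max(cv2.findContours(m,0,1)[0],key=cv2.contourArea)[:,0]
    P=np.array([onz(c,u+.5,v+.5,z)[:2] for u,v in k],np.float32)
    r=cv2.minAreaRect(P*1000); print('px bbox',k.min(0),k.max(0),'ctr mm',r[0],'size',r[1],'ang',r[2],'corners',cv2.boxPoints(r).round(1).tolist())
E
python3 - <<'E'
from h import *
o=observe();print(o['position'],np.array(o['tcp_rot']).round(3).tolist(),o['finger_gap'],o['joint_pos'])
flat()
E
```

```text
[ 0.46737137 -0.03370296  0.09042664] [[-0.339, 0.94, -0.024], [0.939, 0.34, 0.059], [0.064, -0.002, -0.998]] 0.08528341066541775 [-15.25311573  18.39535266 -30.38136444  43.43570636   2.9307843
  54.82967462]
px bbox [278  17] [362 219] ctr mm (448.1657409667969, 17.052223205566406) size (61.254638671875, 149.06283569335938) ang 20.62317657470703 corners [[393.20001220703125, 76.0], [445.79998779296875, -63.5], [503.1000061035156, -41.900001525878906], [450.6000061035156, 97.5999984741211]]
```

>>> servo_tool(commands=[[[-0.007,0.017,0],[-0.02,-0.008,0.004]],[[-0.014,0.036,-0.01],[-0.04,-0.016,0.009]],[[-0.019,0.051,-0.02],[-0.059,-0.024,0.013]],[[-0.019,0.051,-0.03],[-0.059,-0.024,0.013]],[[-0.019,0.051,-0.03],[-0.059,-0.024,0.013]]])

```text
t: 21.05
position: [0.445, 0.0182, 0.0568]
tcp_rot: [[-0.353, 0.936, -0.008], [0.936, 0.353, 0.002], [0.004, -0.007, -1.0]]
contact_force: [0.2, 0.2, 0.9]
finger_gap: 0.0854
gripper_force: 0.0
```

```bash
python3 - <<'E'
from h import *
o=observe();print(o['position'],np.array(o['tcp_rot']).round(4).tolist())
E
```

```text
[0.44500519 0.01819363 0.05683227] [[-0.353, 0.9356, -0.008], [0.9356, 0.3531, 0.0017], [0.0044, -0.0069, -1.0]]
```

>>> servo_tool(commands=[[[0,0,-0.025],[0,0,0]],[[0,0,-0.055],[0,0,0]],[[0,0,-0.075],[0,0,0]],[[0,0,-0.085],[0,0,0]],[[0,0,-0.09],[0,0,0]]])

```text
t: 21.55
position: [0.4468, 0.0172, -0.0321]
tcp_rot: [[-0.351, 0.936, -0.005], [0.936, 0.351, 0.001], [0.003, -0.004, -1.0]]
contact_force: [0.3, 0.8, -0.1]
finger_gap: 0.0853
gripper_force: 0.0
```

>>> servo_tool(commands=[[[0,0,0],[0,0,0]],[[0,0,0],[0,0,0]]])

```text
t: 21.75
position: [0.4478, 0.0175, -0.0306]
tcp_rot: [[-0.352, 0.936, -0.003], [0.936, 0.352, 0.001], [0.002, -0.002, -1.0]]
contact_force: [-0.1, 0.7, -0.5]
finger_gap: 0.0855
gripper_force: 0.0
```

Now close, check, and lift.

>>> servo_tool(commands=[[[0,0,0],[0,0,0]],[[0,0,0],[0,0,0]],[[0,0,0],[0,0,0]],[[0,0,0],[0,0,0]],[[0,0,0],[0,0,0]]], gripper=0)

```text
t: 22.25
position: [0.4478, 0.0177, -0.03]
tcp_rot: [[-0.352, 0.936, -0.002], [0.936, 0.352, 0.001], [0.002, -0.002, -1.0]]
contact_force: [-1.7, 0.2, 9.8]
finger_gap: 0.06
gripper_force: 63.0
```

>>> servo_tool(commands=[[[0,0,0.003],[0,0,0]],[[0,0,0.012],[0,0,0]],[[0,0,0.035],[0,0,0]],[[0,0,0.07],[0,0,0]],[[0,0,0.11],[0,0,0]]])

```text
t: 22.75
position: [0.4458, 0.018, 0.0797]
tcp_rot: [[-0.352, 0.936, -0.006], [0.936, 0.352, 0.002], [0.004, -0.005, -1.0]]
contact_force: [2.3, 0.6, -0.0]
finger_gap: 0.0597
gripper_force: 64.9
```

>>> servo_tool(commands=[[[0.009,0.011,0.025],[0,0,0.092]],[[0.018,0.021,0.05],[0,0,0.184]],[[0.027,0.031,0.08],[0,0,0.276]],[[0.036,0.041,0.1],[0,0,0.369]],[[0.045,0.052,0.12],[0,0,0.461]]])

```text
t: 23.25
position: [0.4922, 0.0702, 0.2007]
tcp_rot: [[-0.734, 0.679, -0.003], [0.679, 0.734, -0.0], [0.002, -0.002, -1.0]]
contact_force: [0.4, -0.6, -1.0]
finger_gap: 0.0603
gripper_force: 65.0
```

>>> servo_tool(commands=[[[0.01,0.011,0],[0,0,0.092]],[[0.019,0.021,0],[0,0,0.184]],[[0.028,0.031,0],[0,0,0.276]],[[0.037,0.041,0],[0,0,0.369]],[[0.046,0.052,0],[0,0,0.461]]])

```text
t: 23.75
position: [0.538, 0.1221, 0.1993]
tcp_rot: [[-0.96, 0.281, -0.003], [0.281, 0.96, -0.002], [0.003, -0.003, -1.0]]
contact_force: [0.3, -0.0, -0.1]
finger_gap: 0.0601
gripper_force: 65.0
```

>>> servo_tool(commands=[[[0,0,0],[0,0,0]],[[0,0,0],[0,0,0]],[[0,0,0],[0,0,0]]])

```text
t: 24.05
position: [0.5374, 0.1214, 0.1989]
tcp_rot: [[-0.958, 0.286, -0.004], [0.286, 0.958, -0.002], [0.003, -0.003, -1.0]]
contact_force: [0.5, -0.5, -1.1]
finger_gap: 0.0599
gripper_force: 65.0
```

```bash
python3 - <<'E'
from h import *
o=observe();R=np.array(o['tcp_rot']);t=np.array(o['position']);print(t,R.round(3).tolist(),o['finger_gap'],o['gripper_force'])
c=calibration('wrist'); im=get_image('wrist'); save('w6.png',im); np.save('w6.npy',[c,R,t],allow_pickle=True)
boardtool()
S=np.array([.5224,.2735]);a=np.radians(-16.6);d=np.array([np.cos(a),np.sin(a)]);n=np.array([-d[1],d[0]])
for i in(-1,1):
  for j in(-1,1): print(proj(c,np.r_[S+d*.088*i+n*.035*j,.066]).round(0),proj(c,np.r_[S+d*.052*i+n*.035*j,.060]).round(0))
h=cv2.cvtColor(im,cv2.COLOR_RGB2HSV)
m=((h[...,0]<28)&(h[...,0]>10)&(h[...,1]>60)&(h[...,2]>100)).astype(np.uint8)
n_,l,s,ce=cv2.connectedComponentsWithStats(m)
for i in range(1,n_):
    if s[i,4]>200: print(s[i],ce[i].round(0))
E
```

```text
[0.53742378 0.12137883 0.19885358] [[-0.958, 0.286, -0.004], [0.286, 0.958, -0.002], [0.003, -0.003, -1.0]] 0.05989369131430063 64.96864199638367Traceback (most recent call last):
  File "<stdin>", line 3, in <module>
    arr = np.asanyarray(arr)
ValueError: setting an array element with a sequence. The requested array has an inhomogeneous shape after 1 dimensions. The detected shape was (3,) + inhomogeneous part.
```

```bash
python3 - <<'E'
from h import *
c=calibration('wrist'); im=get_image('wrist'); save('w6.png',im)
print(observe()['position'])
boardtool()
S=np.array([.5224,.2735]);a=np.radians(-16.6);d=np.array([np.cos(a),np.sin(a)]);n=np.array([-d[1],d[0]])
for i in(-1,1):
  for j in(-1,1): print(proj(c,np.r_[S+d*.088*i+n*.035*j,.066]).round(0),proj(c,np.r_[S+d*.052*i+n*.035*j,.060]).round(0))
h=cv2.cvtColor(im,cv2.COLOR_RGB2HSV)
m=((h[...,0]<28)&(h[...,0]>8)&(h[...,1]>60)&(h[...,2]>100)).astype(np.uint8)
n_,l,s,ce=cv2.connectedComponentsWithStats(m)
for i in range(1,n_):
    if s[i,4]>200:
        k=cv2.findContours((l==i).astype(np.uint8),0,1)[0][0]; print(s[i],ce[i].round(0),cv2.approxPolyDP(k,3,True)[:,0].tolist())
E
```

```text
[0.53761549 0.12133716 0.19890333]
rows 84 296 54 52 pts in tool [[0.0735, -0.0004, -0.0367], [0.0482, -0.0005, -0.0361], [-0.0065, -0.0006, -0.035]] slope z/x deg -1.1938709561724752 yaw 0.09751581535931717 world elev 1.3494358284164778 az 163.26875812610956
[456.  -1.] [448.  48.]
[542.  -1.] [530.  48.]
[436. 205.] [437. 167.]
[509. 205.] [511. 167.]
[462   5  84   8 618] [505.   9.] [[545, 6], [462, 6], [462, 12], [543, 12]]
[ 456   16   84   36 2802] [497.  33.] [[458, 19], [458, 51], [534, 49], [538, 16]]
[244  85  16 125 978] [252. 135.] [[247, 85], [245, 114], [256, 209], [255, 199], [259, 198], [255, 192], [258, 181], [254, 138], [257, 139], [255, 110], [259, 90]]
[ 272   84  130  122 7902] [332. 125.] [[273, 86], [275, 111], [279, 113], [276, 117], [281, 124], [278, 134], [283, 136], [282, 157], [287, 161], [284, 158], [288, 154], [284, 152], [289, 144], [284, 132], [288, 133], [289, 119], [294, 147], [299, 149], [294, 153], [299, 158], [300, 204], [320, 199], [323, 193], [324, 143], [319, 139], [322, 97], [334, 106], [331, 108], [338, 116], [335, 125], [340, 129], [341, 13
[... 264 characters left out ...]
 [[265, 109], [272, 219], [269, 116]]
[ 435  171   80   38 2750] [476. 189.] [[435, 183], [437, 202], [442, 208], [513, 207], [511, 171], [443, 172], [440, 196]]
[  0 231  19  23 233] [  7. 244.] [[0, 231], [0, 246], [8, 253], [18, 247]]
[273 276   7  68 257] [276. 310.] [[274, 276], [278, 343]]
[303 281  23  67 875] [315. 310.] [[325, 281], [303, 285], [306, 326], [314, 331], [309, 332], [314, 334], [315, 347], [323, 344], [323, 296], [319, 292], [324, 290], [321, 289]]
[334 312  11  35 260] [339. 329.] [[342, 312], [335, 314], [336, 346], [342, 342]]
[   0  336   69   57 1213] [ 23. 362.] [[68, 336], [0, 358], [0, 392]]
[610 360  30  26 376] [629. 369.] [[610, 360], [639, 385], [639, 363]]
```

```bash
python3 - <<'E'
from h import *
c=calibration('wrist'); o=observe(); print(o['position'])
q=lambda u,v,z:onz(c,u,v,z)[:2]
I1=[q(458,51,.06),q(534.5,50,.06)]; I2=[q(442.5,171.5,.06),q(511.5,170.5,.06)]
O1=[q(462,5.5,.066),q(545.5,5.5,.066)]; O2=[q(442,208,.066),q(513.5,208,.066)]
for A,B in((I1,I2),(O1,O2)):
    a=np.mean(A,0);b=np.mean(B,0);d=b-a;print('c',(a+b)/2,'len',np.linalg.norm(d),'ang',np.degrees(np.arctan2(d[1],d[0])),'widths',[np.linalg.norm(x[1]-x[0]) for x in(A,B)])
print('by right edges', )
r=[I1[1],I2[1],O1[1],O2[1]]; 
dd=np.array([np.cos(np.radians(-16.6)),np.sin(np.radians(-16.6))]);n=np.array([-dd[1],dd[0]])
S=np.array([.5224,.2735])
for x in r+[I1[0],I2[0],O1[0],O2[0]]: print(((x-S)@dd).round(4),((x-S)@n).round(4))
E
```

```text
[0.53773669 0.12136476 0.19889682]
c [0.52698514 0.27709859] len 0.10611491127408297 ang -18.40948915685912 widths [np.float64(0.06578739558845413), np.float64(0.06535288826491398)]
c [0.52793304 0.27728886] len 0.1743934686829768 ang -16.39173500014197 widths [np.float64(0.06818026529821154), np.float64(0.06865078580700179)]
by right edges
-0.05 0.0393
0.0559 0.0358
-0.0829 0.039
0.0914 0.0399
-0.0493 -0.0265
0.0569 -0.0296
-0.0831 -0.0292
0.0914 -0.0288
```

>>> servo_tool(commands=[[[-0.003,0.035,0],[0,0,0]],[[-0.006,0.075,-0.02],[0,0,0]],[[-0.009,0.115,-0.05],[0,0,0]],[[-0.012,0.145,-0.08],[0,0,0]],[[-0.012,0.155,-0.1],[0,0,0]]])

```text
t: 24.7
position: [0.5243, 0.279, 0.0968]
tcp_rot: [[-0.959, 0.282, -0.005], [0.283, 0.959, -0.002], [0.004, -0.003, -1.0]]
contact_force: [-0.1, -0.8, -0.8]
finger_gap: 0.06
gripper_force: 65.0
```

>>> servo_tool(commands=[[[0,0,-0.02],[0,0,0]],[[0,0,-0.04],[0,0,0]],[[0,0,-0.05],[0,0,0]],[[0,0,-0.053],[0,0,0]],[[0,0,-0.053],[0,0,0]]])

```text
t: 25.2
position: [0.5262, 0.2765, 0.0459]
tcp_rot: [[-0.958, 0.286, -0.003], [0.286, 0.958, -0.002], [0.003, -0.003, -1.0]]
contact_force: [0.1, -0.2, -0.4]
finger_gap: 0.0598
gripper_force: 65.0
```

```bash
python3 - <<'E'
from h import *
c=calibration('wrist'); im=get_image('wrist'); o=observe(); R=np.array(o['tcp_rot']);t=np.array(o['position']);print(t,R.round(3).tolist(),o['contact_force'],o['joint_pos'])
boardtool()
for u in(300,325,350): print(u,[(v,*[int(x) for x in im[v,u]]) for v in range(60,104,2)])
print('lip pred inner/outer', proj(c,np.r_[t[:2]+R[:2,0]*.081,.066]),proj(c,np.r_[t[:2]+R[:2,0]*.088,.066]))
v=96
for v in(86,92,110): print(v,[(u,*[int(x) for x in im[v,u]]) for u in list(range(236,276,3))+list(range(375,415,3))])
E
```

```text
[0.52668097 0.27673759 0.04649277] [[-0.958, 0.286, -0.002], [0.286, 0.958, -0.002], [0.002, -0.002, -1.0]] [ 0.13804284  0.57957265 -1.01359633] [ 20.63977222  31.79561866 -15.59351157  42.77505474  -0.04788065
  37.22947482]
rows 76 296 54 56 pts in tool [[0.0763, -0.0006, -0.0367], [0.0481, -0.0005, -0.0361], [-0.0066, -0.0005, -0.0349]] slope z/x deg -1.3074933864368161 yaw -0.04742762198094244 world elev 1.4093618652751319 az 163.45453597283645
300 [(60, 211, 177, 125), (62, 214, 179, 127), (64, 218, 183, 130), (66, 202, 169, 121), (68, 176, 148, 107), (70, 105, 89, 69), (72, 212, 179, 128), (74, 214, 181, 129), (76, 132, 112, 82), (78, 123, 105, 77), (80, 122, 104, 77), (82, 86, 66, 51), (84, 99, 66, 50), (86, 108, 73, 51), (88, 112, 75, 54), (90, 110, 72, 50), (92, 110, 73, 51), (94, 110, 71, 51), (96, 110, 73, 52), (98, 110, 70, 50), (100, 110, 71, 49), (102, 109, 71, 50)]
325 [(60, 208, 175, 125), (62, 213, 178, 127), (64, 213, 179, 128), (66, 198, 166, 119), (68, 174, 147, 105), (70, 100, 86, 66), (72, 213, 178, 127), (74, 213, 179, 127), (76, 209, 175, 125), (78, 120, 102,
[... 1773 characters left out ...]
99, 107, 71, 53), (402, 95, 63, 50), (405, 116, 114, 111), (408, 122, 122, 120), (411, 172, 172, 170), (414, 206, 207, 205)]
110 [(236, 219, 219, 218), (239, 219, 218, 216), (242, 218, 218, 215), (245, 108, 86, 76), (248, 109, 77, 64), (251, 107, 75, 61), (254, 106, 75, 60), (257, 104, 74, 59), (260, 98, 69, 54), (263, 95, 68, 54), (266, 193, 131, 81), (269, 96, 68, 53), (272, 97, 67, 50), (275, 101, 68, 50), (375, 111, 70, 48), (378, 109, 69, 48), (381, 189, 126, 74), (384, 104, 66, 46), (387, 103, 66, 46), (390, 103, 67, 47), (393, 103, 67, 48), (396, 105, 68, 48), (399, 105, 69, 49), (402, 84, 56, 42), (405, 121, 120, 119), (408, 123, 121, 121), (411, 122, 121, 119), (414, 120, 120, 119)]
```

```bash
python3 - <<'E'
from h import *
c=calibration('wrist'); im=get_image('wrist'); o=observe(); R=np.array(o['tcp_rot']);t=np.array(o['position'])
g=im.astype(int); 
for v,z in((52,.066),(58,.066),(64,.066),(73,.06),(75,.06)):
    s=(g[v,:,0]-g[v,:,2]); x=np.nonzero(s[180:460]>30)[0]+180
    a,b=x[0],x[-1]+1
    P=[R.T@(onz(c,u,v,z)-t) for u in(a,b)]; print(v,a,b,P[0].round(4),P[1].round(4),'mid y',((P[0]+P[1])/2)[1].round(4))
for u in(300,350): print([(v,*g[v,u]) for v in range(36,60,2)])
E
```

```text
52 247 407 [ 0.087 -0.033 -0.019] [ 0.0869  0.0343 -0.0191] mid y 0.0006
58 244 408 [ 0.0847 -0.0345 -0.019 ] [ 0.0846  0.0349 -0.0191] mid y 0.0002
64 245 408 [ 0.0823 -0.0342 -0.019 ] [ 0.0822  0.0351 -0.0191] mid y 0.0004
73 249 403 [ 0.0791 -0.034  -0.013 ] [ 0.079   0.0345 -0.0131] mid y 0.0003
75 249 403 [ 0.0783 -0.0341 -0.013 ] [ 0.0782  0.0346 -0.0131] mid y 0.0003
[(36, np.int64(218), np.int64(217), np.int64(213)), (38, np.int64(218), np.int64(218), np.int64(215)), (40, np.int64(217), np.int64(218), np.int64(214)), (42, np.int64(219), np.int64(219), np.int64(217)), (44, np.int64(219), np.int64(219), np.int64(217)), (46, np.int64(219), np.int64(219), np.int64(217)), (48, np.int64(145), np.int64(144), np.int64(141)), (50, np.int64(129), np.int64(128), np.int64(126)), (52, np.int64(164), np.int64(139), np.int64(102)), (54, np.int64(193), np.int64(161), np.int64(117)), (56, np.int64(209), np.int64(176), np.int64(125)), (58, np.int64(211), np.int64(178), np.int64(127))]
[(36, np.int64(216), np.int64(216), np.int64(213)), (38, np.int64(217), np.int64(218), np.int64(215)), (40, np.int64(215), np.int64(217), np.int64(213)), (42, np.int64(217), np.int64(217), np.int64(214)), (44, np.int64(214), np.int64(215), np.int64(212)), (46, np.int64(215), np.int64(215), np.int64(213)), (48, np.int64(215), np.int64(216), np.int64(213)), (50, np.int64(126), np.int64(125), np.int64(122)), (52, np.int64(166), np.int64(140), np.int64(103)), (54, np.int64(191), np.int64(161), np.int64(116)), (56, np.int64(204), np.int64(172), np.int64(123)), (58, np.int64(207), np.int64(176), np.int64(126))]
```

Board and stand agree within about 1 mm. Lowering.

>>> servo_tool(commands=[[[-0.0005,0,-0.004],[0,0,0]],[[-0.0005,0,-0.008],[0,0,0]],[[-0.0005,0,-0.011],[0,0,0]],[[-0.0005,0,-0.013],[0,0,0]],[[-0.0005,0,-0.013],[0,0,0]]])

```text
t: 25.85
position: [0.5252, 0.2767, 0.0322]
tcp_rot: [[-0.959, 0.285, -0.004], [0.285, 0.959, -0.002], [0.003, -0.004, -1.0]]
contact_force: [-0.4, 1.1, -1.6]
finger_gap: 0.0601
gripper_force: 65.0
```

>>> servo_tool(commands=[[[0,0,-0.0005],[0,0,0]],[[0,0,-0.001],[0,0,0]],[[0,0,-0.0015],[0,0,0]],[[0,0,-0.0015],[0,0,0]]])

```text
t: 26.25
position: [0.5256, 0.2768, 0.0312]
tcp_rot: [[-0.959, 0.285, -0.003], [0.285, 0.959, -0.002], [0.003, -0.003, -1.0]]
contact_force: [0.3, -0.2, -0.1]
finger_gap: 0.0599
gripper_force: 65.0
```

>>> servo_tool(commands=[[[0,0,-0.0005],[0,0,0]],[[0,0,-0.001],[0,0,0]],[[0,0,-0.001],[0,0,0]]])

```text
t: 26.55
position: [0.5255, 0.2768, 0.0301]
tcp_rot: [[-0.959, 0.285, -0.003], [0.285, 0.959, -0.002], [0.003, -0.003, -1.0]]
contact_force: [-0.5, -0.0, -0.9]
finger_gap: 0.0598
gripper_force: 65.0
```

>>> servo_tool(commands=[[[0,0,-0.0005],[0,0,0]],[[0,0,-0.001],[0,0,0]],[[0,0,-0.001],[0,0,0]]])

```text
t: 26.85
position: [0.5256, 0.2768, 0.0301]
tcp_rot: [[-0.959, 0.285, -0.003], [0.285, 0.959, -0.002], [0.002, -0.003, -1.0]]
contact_force: [-1.9, -1.3, 5.8]
finger_gap: 0.0601
gripper_force: 65.8
```

>>> servo_tool(commands=[[[0,0,-0.0005],[0,0,0]],[[0,0,-0.001],[0,0,0]],[[0,0,-0.001],[0,0,0]]])

```text
t: 27.15
position: [0.5256, 0.2768, 0.03]
tcp_rot: [[-0.959, 0.285, -0.003], [0.285, 0.959, -0.002], [0.002, -0.003, -1.0]]
contact_force: [-4.7, -2.6, 13.2]
finger_gap: 0.0599
gripper_force: 66.5
```

>>> servo_tool(commands=[[[0,0,0.001],[0,0,0]],[[0,0,0.001],[0,0,0]]])

```text
t: 27.35
position: [0.5257, 0.2768, 0.03]
tcp_rot: [[-0.959, 0.285, -0.003], [0.285, 0.959, -0.002], [0.002, -0.003, -1.0]]
contact_force: [-2.5, -0.9, 7.2]
finger_gap: 0.0602
gripper_force: 65.9
```

>>> servo_tool(commands=[[[0,0,0],[0,0,0]],[[0,0,0],[0,0,0]],[[0,0,0],[0,0,0]],[[0,0,0],[0,0,0]],[[0,0,0],[0,0,0]]], gripper=1)

```text
t: 27.85
position: [0.5255, 0.2768, 0.029]
tcp_rot: [[-0.959, 0.285, -0.004], [0.285, 0.959, -0.002], [0.003, -0.003, -1.0]]
contact_force: [-1.1, -0.8, -0.7]
finger_gap: 0.0853
gripper_force: 0.0
```

>>> servo_tool(commands=[[[0,0,0],[0,0,0]],[[0,0,0.008],[0,0,0]],[[0,0,0.03],[0,0,0]],[[0,0,0.06],[0,0,0]],[[0.01,-0.003,0.1],[0,0,0]]])

```text
t: 28.35
position: [0.5332, 0.2735, 0.1292]
tcp_rot: [[-0.959, 0.284, -0.007], [0.284, 0.959, -0.003], [0.006, -0.005, -1.0]]
contact_force: [0.9, 0.0, -0.8]
finger_gap: 0.085
gripper_force: 0.0
```

>>> servo_tool(commands=[[[0.03,-0.009,0.03],[0,0,0]],[[0.06,-0.018,0.05],[0,0,0]],[[0.09,-0.027,0.06],[0,0,0]],[[0.09,-0.027,0.06],[0,0,0]],[[0.09,-0.027,0.06],[0,0,0]]])

```text
t: 28.85
position: [0.6257, 0.2464, 0.1893]
tcp_rot: [[-0.958, 0.286, -0.004], [0.286, 0.958, -0.002], [0.003, -0.003, -1.0]]
contact_force: [-0.5, -0.6, 0.5]
finger_gap: 0.0854
gripper_force: 0.0
```

```bash
python3 - <<'E'
from h import *
flat(.068,(0,290))
c=calibration('wrist'); im=get_image('wrist'); h=cv2.cvtColor(im,cv2.COLOR_RGB2HSV)
m=((h[...,0]<28)&(h[...,0]>8)&(h[...,1]>60)&(h[...,2]>150)).astype(np.uint8)
n_,l,s,ce=cv2.connectedComponentsWithStats(m)
for i in range(1,n_):
    if s[i,4]>80:
        k=cv2.findContours((l==i).astype(np.uint8),0,1)[0][0]; print(s[i],ce[i].round(0),cv2.approxPolyDP(k,2,True)[:,0].tolist())
S=np.array([.5262,.2766,0]);a=np.radians(-16.5);d=np.array([np.cos(a),np.sin(a),0]);n=np.array([-d[1],d[0],0])
print('pred outer lips',[proj(c,S+d*.088*i+n*.035*j+[0,0,.066]).round(0) for i in(-1,1) for j in(-1,1)])
print('board pred',[proj(c,S+d*.075*i+n*.031*j+[0,0,.068]).round(0) for i in(-1,1) for j in(-1,1)])
ct=calibration('top'); im=get_image('top'); print('jar,tub px colours',im[139,302],im[147,358]); o=observe();print(o['t'],o['position'])
E
```

```text
px bbox [286   0] [365 160] ctr mm (550.8270874023438, 270.5585632324219) size (67.76542663574219, 127.01919555664062) ang 73.28860473632812 corners [[480.29998779296875, 256.3999938964844], [601.9000244140625, 219.8000030517578], [621.4000244140625, 284.70001220703125], [499.70001220703125, 321.29998779296875]]
pred outer lips [array([279., -71.]), array([372., -72.]), array([287., 161.]), array([365., 161.])]
board pred [array([284., -52.]), array([367., -53.]), array([290., 146.]), array([361., 146.])]
jar,tub px colours [108  41  37] [ 90 112 102]
29.0 [0.62408893 0.24709414 0.18869834]
```

>>> servo_tool(commands=[[[-0.01,-0.02,0.04],[0,0,0]],[[-0.02,-0.05,0.07],[0,0,0]],[[-0.04,-0.09,0.09],[0,0,0]],[[-0.06,-0.13,0.1],[0,0,0]],[[-0.08,-0.17,0.1],[0,0,0]]])

```text
t: 29.5
position: [0.5446, 0.0763, 0.2909]
tcp_rot: [[-0.959, 0.283, -0.001], [0.283, 0.959, -0.002], [-0.0, -0.002, -1.0]]
contact_force: [0.3, -0.0, -0.1]
finger_gap: 0.0857
gripper_force: 0.0
```

>>> servo_tool(commands=[[[-0.02,-0.04,0],[0,0,0]],[[-0.04,-0.08,0],[0,0,0]],[[-0.06,-0.12,0],[0,0,0]],[[-0.08,-0.16,0],[0,0,0]],[[-0.1,-0.2,0],[0,0,0]]])

```text
t: 30.0
position: [0.4437, -0.1235, 0.289]
tcp_rot: [[-0.959, 0.284, -0.004], [0.284, 0.959, -0.002], [0.003, -0.003, -1.0]]
contact_force: [0.6, -0.3, -0.0]
finger_gap: 0.0852
gripper_force: 0.0
```

```bash
python3 - <<'E'
from h import *
c=calibration('top'); im=get_image('top'); h=cv2.cvtColor(im,cv2.COLOR_RGB2HSV).astype(int)
x0,x1,y0,y1=165,245,165,270; hh=h[y0:y1,x0:x1]
for nm,m,z in(('board',(hh[...,1]>70)&(hh[...,2]<80)&(hh[...,0]<25),.068),('all',(hh[...,1]>70)&(hh[...,0]<30),.066)):
    m=cv2.morphologyEx(m.astype(np.uint8),cv2.MORPH_OPEN,np.ones((3,3)));k=max(cv2.findContours(m,0,1)[0],key=cv2.contourArea)[:,0]
    P=np.array([onz(c,u+x0+.5,v+y0+.5,z)[:2]*1000 for u,v in k],np.float32); print(nm,cv2.minAreaRect(P))
a=cv2.cvtColor(cv2.imread('pics/top0.png'),cv2.COLOR_BGR2RGB).astype(int)
print('diff jar,tub',np.abs(a-im)[120:160,285:320].mean(),np.abs(a-im)[125:170,338:380].mean())
s0=cv2.cvtColor(cv2.imread('pics/side0.png'),cv2.COLOR_BGR2RGB).astype(int); s=get_image('side').astype(int)
print('side diff',np.abs(s0-s)[183:235,318:366].mean())
q=cv2.cvtColor(s[160:215,205:290].astype(np.uint8),cv2.COLOR_RGB2HSV).astype(int)
m=((q[...,0]<14)&(q[...,1]>100)&(q[...,2]<140)).astype(np.uint8)
k=cv2.findContours(m,0,1)[0]; k=max(k,key=cv2.contourArea)[:,0]+[205,160]; print('side board px',k.min(0),k.max(0))
cs=calibration('side');S=np.array([.5262,.2766,0]);t=np.radians(-16.5);d=np.array([np.cos(t),np.sin(t),0]);n=np.array([-d[1],d[0],0])
print('pred',[proj(cs,S+d*.075*i+n*.031*j+[0,0,.068]).round(0).tolist() for i in(-1,1) for j in(-1,1)],'t',observe()['t'])
E
```

```text
board ((522.1878662109375, 274.22943115234375), (62.961570739746094, 148.21063232421875), 73.28150177001953)
all ((521.406494140625, 268.7396545410156), (80.14324951171875, 174.59725952148438), 73.57196807861328)
diff jar,tub 8.861428571428572 12.386596119929454
side diff 3.7879273504273505
side board px [224 176] [268 185]
pred [[223.0, 184.0], [222.0, 177.0], [269.0, 180.0], [266.0, 173.0]] t 30.1
```

```bash
python3 -c "
from bench import *
print(finish_job())"
```

```text
the job is handed in; nothing more can be done
None
```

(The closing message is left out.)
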